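# Brush out the portion pots and nest them away

### The arm

A 6-joint arm with a two-finger parallel gripper is mounted at the origin on a cart in front of the work surface, level with it; the furniture and walls round the work are solid. World frame = base frame: x ahead of the robot, y to its left, z up, the work surface at z = 0. Lengths are in m, angles in rad, forces in N, time in s.
With the tool pointing down it reaches from about 0.425 to 0.95 m from the base axis. Payload 3.5 kg.
Tool frame: the origin (TCP) lies at the very end of the fingers, on their centre line; the grasp point (between the pads) lies 19 mm behind it; z points along the fingers, y is the line along which they close (so a half turn about z gives the same grasp; the last joint's range is limited). The gripper opens to 85 mm and grips with 20 to 120 N. Pads are 22 mm wide; open, the fingers measure 114 mm over their backs; the gripper's body (76 mm by 85 mm) begins 54 mm behind the grasp point. The pads swing forward as they close: fully open they stand 13 mm farther back than shut.
Start: joints at [-1.276, 0.286, 1.577, -0, 1.279, -0.15], TCP at [0.29, -0.609, 0.231] pointing down, gripper open.
Joint ranges: [-2.77, 2.77], [-0.9, 2.22], [0.21, 2.48], [-1.53, 4.67], [0.24, 2.81], [-2.84, 2.84]. Speed limits (rad/s): [2.79, 2.79, 3.14, 3.14, 3.14, 3.14].

### API

Orientations are given as a unit quaternion [x, y, z, w].
In Python, from plant import ctrl gives the robot as it stands.
- The arm moves only by the tool carry_out, never from a script. Its argument "deltas" is one flat list of numbers, 6 for each row, row after row: the shift along the tool's x, y, z in m, then the turn, a rotation vector about the tool's x, y, z in rad. A call has 1 to 5 rows; each row is the pose to reach, as a shift and turn from the pose commanded when the call began, along the tool's axes at that moment; what a row does not reach only later rows make up. A row lasts 1/8 s, in which the tool goes at most 62.5 mm and 10.7 degrees, less where a joint would pass 70% of its speed; a pose out of reach is approached as far as the arm can. A call with a gripper value outside its range is refused whole. "grip" is the opening in per cent of the stroke, from 0 (shut) to 100 (fully open), set as the call begins (left out, the last holds). The fingers move at their own pace and stop on an object; "grip_force" is the grip in N (left out, the last holds). Time passes only in rows, so rows that repeat a pose let the fingers close. It gives the time, the measured TCP pose, the force, the opening and the grip force at its end, in the units of the state.
- ctrl.get_state(): the state, without advancing time (a new reading comes with each control period).
- ctrl.read_camera(name): name is "scene" or "top" or "wrist"; returns (picture, depth): 420x560x3 uint8, red, green, blue; 420x560 float32, m along the optical axis (not along the pixel's ray), 0 where there is no reading.
- ctrl.camera_model(name): a dict with "intrinsics" (3x3 intrinsics, pixels), "k1" (the pictures are not rectified: a ray, as slopes to the right and down, at radius r is drawn at 1 + k1 r^2 times it, then the intrinsics apply), "extrinsics" (4x4, takes a point from world to camera coordinates); the wrist camera has in their place "hand_eye" (4x4, takes a point from camera to tool coordinates, whose origin is the TCP and whose axes are the flange's). Camera axes: x right, y down, z forward; pixel columns grow to the right and rows downward; lengths in m; the calibration is good to about 2 mm. A picture is of the moment at which its call begins: read the wrist's pose just before it. camera_model takes no time and is no camera call.
- ctrl.sign_off(): hands the job in; it is judged then, once.
Trained networks look in the newest picture that a camera, given by its name, has taken for a name from the list of things; names that differ only in an ending like _2 or _b are one class to them, and where a whole thing is asked for, a point or a joint stands for the part that bears it (a point fixed in the world has none). Each returns a list of dicts, best first, with "score" (0 to 1); they miss things now and then, are a little off and sometimes report something else, mostly with a low value. They report only what shows in the picture. A call takes as long as a camera call.
- ctrl.find_in(camera, query): "uv" ([column, row] in pixels, amid what is visible of it).
The state is a dict: "time": time; "qpos": joint angles; "dq": joint speeds; "joint_efforts": joint torques, N m; "eef_pos": TCP position; "tcp_rot": TCP orientation; "contact_force": force on the tool from outside, world axes, zero at the start; "wrist_torque": the same for the moment, N m; "opening": opening from 0.0 (shut) to 1.0 (fully open); "finger_force": force on a finger pad.
Only numpy, scipy, OpenCV 4.12 (cv2) and the standard library are available. Lean on these libraries where they do the work, as an engineer would, in place of code of your own. Each camera call takes 0.05 s, during which the arm holds its last target. There are 200 camera calls.

### The job

Clean down the filler's metal portion pots, two or three of which stand on the worktop. Take the long brush from its rest and, working through the pots from left to right (from the robot), run it twice down to the bottom inside each pot, drawing it up to the rim in between; then hang the brush upright in its rest again and put all the pots away in the oblong storage base, nested in one another, each turned to match the outline below so that it seats fully. Leave the nut and the machine foot where they are.

Things in the scene. Friction and masses are not known exactly. Their poses are not given: they have to be found in the camera images.
- brush_grip (a point): White bottle brush, 172 mm long, 0.1 kg, hanging upright, head down, in its rest. Point: middle of the round handle (18 mm dia., +-30 mm), where to grip it from above; z from head to handle, yaw means nothing. 30 to 36 mm below it a round collar, 32 mm dia., by which it hangs; then 30 mm of 7 mm stem, then the head, 75 mm long, 27 mm over the bristles (stiff core 20 mm).
- brush_tip (a point): Lower end of the brush's head, on its axis, 141 mm below brush_grip along the brush. In the rest it is 20 mm above the worktop.
- rest: Fixed aluminium brush rest. Origin on the worktop below the hanging brush. Two fork arms (y 7 to 17 mm either side, top 125 mm up) run from the open end x = -20 mm to a post at x = +34 mm. The collar lies on both arms at x = 0, stem in the 14 mm slot, brush_grip 161 mm up. The head does not pass the slot: lift 10 mm, draw out along the rest's -x; hang it up the same way.
- dock: Fixed storage base: low black oblong socket with rounded ends, open on top. Origin: centre of its underside on the worktop, x along its length. Inside 96 (x) by 54 mm (y), floor 4 mm and rim 40 mm up, flange 130 by 88 mm. The first pot stands in it, turned to its outline (either way round), pot point 49 mm up; every further pot nests in the one below, 28 mm higher.
- pot1_mid (a point): Left-hand (largest y) of up to three like oblong metal pots; may be absent. 90 mm high, open, 0.2 kg, heavy sole. Point: centre, 45 mm above the underside; x along, y across, z up; half a turn is the same. Collar (upright sides, 17 to 45 mm above the point) 110 by 68 mm, wall 3 mm: grip it across y from outside. Below it a step and a taper to 82 by 40 mm; inside floor 77 by 36, 41 mm below the point.
- pot2_mid (a point): Middle pot, exactly like pot1; may be absent. Same point and axes. When pots nest, the step under the collar of the upper one lies on the rim of the lower one with about 1.5 mm of play, and the collar (28 mm high) stays free to grip.
- pot3_mid (a point): Right-hand pot (smallest y), exactly like pot1; may be absent. Same point and axes.
- nut_mid (a point): Bystander: knurled steel nut, 40 mm across, 22 mm high; its centre.
- foot_mid (a point): Bystander: white machine foot, 42 mm across, 32 mm high; its centre.

How it is judged:
By the outcome, as a careful person would: the job done as asked, in the order asked, and still so for the second after the job is handed in, with the robot touching nothing.
Of pot1, pot2, pot3 only 2 to 3 are there at a start; the rules pass over those that are not, and their reading is None.
At some moment in a run one of pot1, pot2, pot3 may be knocked a few centimetres aside while the robot is not near it.
It also fails if it takes over 210 s, if anything falls off the work surface, if the arm or the gripper's body presses on something with over 40 N, if the wrist force passes 120 N, or if a joint passes its speed limit or range.

## Working session

There is one attempt and no reset: what is moved stays moved. The work goes in short steps, Python scripts to look and compute and a tool call to move; the robot and the scene stay as the last step left them, time stands still between calls to the robot, and variables do not carry over. Pictures are saved under pics/ and viewed, at most 14 in all, crops included, and the job is handed in when it is done.

Besides the shell and the picture viewer there is one more tool, called after "Call:" in YAML: its name, and indented under it one key for each argument. carry_out: Moves the arm, as the interface text tells. Its arguments: {"type":"object","properties":{"deltas":{"type":"array"},"grip":{"type":"number"},"grip_force":{"type":"number"}},"required":["deltas"]}

```bash
ls; mkdir -p pics; cat > h.py <<'E'
import numpy as np, cv2
from plant import ctrl
from scipy.spatial.transform import Rotation as R
def cam(name):
    s=ctrl.get_state(); m=ctrl.camera_model(name); im,d=ctrl.read_camera(name)
    K=np.array(m["intrinsics"]); k1=m["k1"]
    if name=="wrist":
        T=np.eye(4); T[:3,:3]=R.from_quat(s["tcp_rot"]).as_matrix(); T[:3,3]=s["eef_pos"]
        T=T@np.array(m["hand_eye"])
    else: T=np.linalg.inv(np.array(m["extrinsics"]))
    return im,d,K,k1,T
def cloud(d,K,k1,T):
    h,w=d.shape; v,u=np.mgrid[:h,:w]
    p=cv2.undistortPoints(np.stack([u,v],-1).reshape(-1,1,2).astype(np.float64),K,np.array([k1,0,0,0.]))[:,0]
    z=d.reshape(-1,1); P=np.hstack([p*z,z])@T[:3,:3].T+T[:3,3]
    P[d.reshape(-1)==0]=np.nan
    return P.reshape(h,w,3)
def save(im,n): cv2.imwrite(f"pics/{n}.png",im[:,:,::-1])
E
python3 - <<'E'
from h import *
s=ctrl.get_state(); print(s)
for c in ["scene","top"]:
    im,d,K,k1,T=cam(c); save(im,c+"0"); P=cloud(d,K,k1,T); np.savez(c+"0.npz",im=im,d=d,K=K,k1=k1,T=T)
    print(c,K.round(1).tolist(),k1,T.round(3).tolist())
    for q in ["brush_grip","brush_tip","rest","dock","pot1_mid","nut_mid","foot_mid"]:
        for r in ctrl.find_in(c,q)[:4]:
            u,v=[int(round(x)) for x in r["uv"]]; print(q,(u,v),round(r["score"],2),P[min(v,419),min(u,559)].round(3))
E
```

```text
pics
{'time': 0.0, 'qpos': array([-1.27598315e+00,  2.87185193e-01,  1.57818371e+00,  3.95634788e-06,
        1.27860169e+00, -1.49992338e-01]), 'dq': array([ 7.44103629e-04, -1.53369615e-04,  8.20930246e-05, -7.56236668e-04,
       -1.20542139e-03, -1.84423075e-03]), 'joint_efforts': array([ 2.49933428e-04, -4.05973649e+01, -2.92628431e+01, -7.75051149e-05,
        5.71089622e-03,  1.00577688e-05]), 'eef_pos': array([ 0.29027878, -0.60866436,  0.22993053]), 'tcp_rot': array([ 9.75369717e-01,  2.20573120e-01, -8.41298272e-05, -1.18599014e-03]), 'contact_force': array([ 0.97246991, -0.45012393, -0.65389497]), 'wrist_torque': array([0.00265092, 0.00299867, 0.02874179]), 'finger_force': 0.0, 'opening': 1.000255995470031}
scene [[411.9, 0.0, 281.3], [0.0, 411.9, 216.3], [0.0, 0.0, 1.0]] -0.01421684764727266 [[-0.86, -0.287, 0.422, 0.133], [-0.509, 0.451, -0.733, 0.702], [0.02, -0.845, -0.534, 0.639], [0.0, 0.0, 0.0, 1.0]]
brush_grip (221, 231) 0.67 [0.649 0.086 0.095]
brush_tip (218, 234) 0.66 [0.649 0.097 0.093]
brush_tip (214, 255) 0.25 [0.681 0.08  0.007]
rest (212, 253) 0.67 [0.683 0.085 0.016]
dock (345, 200) 0.61 [ 0.497 -0.304  0.036]
pot1_mid (220, 338) 0.6 [0.494 0.296 0.028]
foot_mid (281, 213) 0.58 [ 0.623 -0.148  0.031]
top [[435.2, 0.0, 275.3], [0.0, 435.2, 210.6], [0.0, 0.0, 1.0]] -0.09480710951733753 [[-0.027, -0.988, 0.153, 0.377], [-1.0, 0.029, 0.01, -0.027], [-0.014, -0.152, -0.988, 1.196], [0.0, 0.0, 0.0, 1.0]]
brush_grip (236, 171) 0.74 [0.645 0.08  0.132]
brush_tip (234, 170) 0.71 [0.643 0.083 0.149]
rest (241, 173) 0.94 [0.669 0.078 0.01 ]
rest (238, 167) 0.68 [0.655 0.075 0.132]
dock (389, 223) 0.93 [ 0.517 -0.329  0.004]
pot1_mid (148, 247) 0.97 [0.468 0.337 0.016]
nut_mid (163, 188) 0.66 [0.631 0.295 0.022]
foot_mid (324, 180) 0.45 [ 0.638 -0.151  0.03 ]
```

View pics/top0.png

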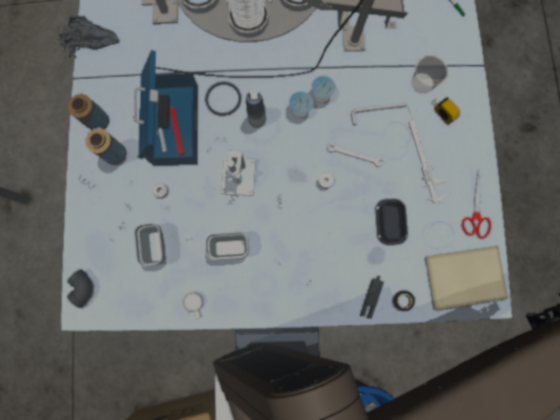

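View pics/scene0.png

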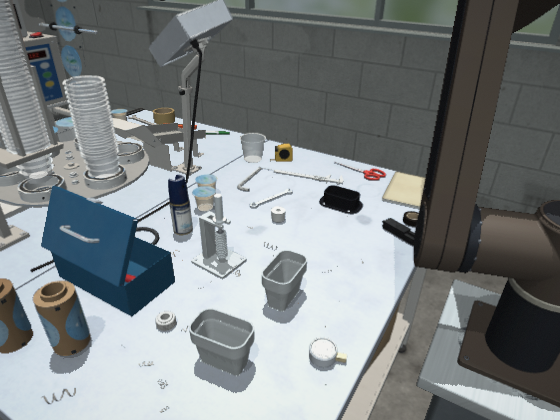

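The top view shows two pots, at (150,245) and (227,247), the rest with the brush at (236,173), the dock at (391,221), the nut at (161,190) and the foot at (325,181). The scene view confirms there is no third pot.

```bash
cat > fit.py <<'E'
from h import *
def rect(Q):
    (c,s,a)=cv2.minAreaRect((Q[:,:2]*1000).astype(np.float32)); w,h=s
    if w<h: w,h=h,w; a+=90
    return np.round(c,1),round(w,1),round(h,1),round((a+90)%180-90,1)
def sel(P,c,r,z0,z1):
    Q=P.reshape(-1,3); Q=Q[~np.isnan(Q[:,0])]
    return Q[(np.hypot(Q[:,0]-c[0],Q[:,1]-c[1])<r)&(Q[:,2]>z0)&(Q[:,2]<z1)]
E
python3 - <<'E'
from fit import *
for c in ["top","scene"]:
    z=np.load(c+"0.npz"); P=cloud(z["d"],z["K"],float(z["k1"]),z["T"])
    v=sel(P,(0.55,0.0),0.3,-0.02,0.02); print(c,"table z",np.median(v[:,2]).round(4))
    for n,ctr,r,z0,z1 in [("potL",(.47,.32),.11,.078,.1),("potM",(.48,.13),.11,.078,.1),("dock",(.52,-.33),.11,.03,.05),("brush",(.65,.08),.09,.15,.25),("collar",(.65,.08),.09,.115,.14),("restbase",(.66,.08),.12,.006,.05)]:
        Q=sel(P,ctr,r,z0,z1)
        if len(Q)>5: print(n,len(Q),rect(Q),Q.mean(0).round(4),Q[:,2].max().round(3))
        else: print(n,len(Q))
im=np.load("top0.npz")["im"]; a=cv2.resize(im[140:210,200:280],None,fx=7,fy=7,interpolation=cv2.INTER_CUBIC); 
im=np.load("scene0.npz")["im"]; b=cv2.resize(im[180:285,170:260],None,fx=5,fy=5,interpolation=cv2.INTER_CUBIC)
o=np.zeros((530,560,3),np.uint8); 
o=np.zeros((525,800,3),np.uint8); a=cv2.resize(a,(345,302)); o[:302,:345]=a; o[:525,350:800]=b; save(o,"crop1")
E
```

```text
top table z 0.0
potL 250 (array([470.1, 316.2]), 111.3, 71.7, 6.7) [0.4717 0.3167 0.087 ] 0.095
potM 197 (array([462.4, 111.7]), 110.9, 68.6, -87.5) [0.4631 0.1131 0.0883] 0.095
dock 248 (array([ 521.1, -335.5]), 104.7, 66.0, 0.5) [ 0.5204 -0.3352  0.0379] 0.044
brush 71 (array([649.9,  87.4]), 16.7, 16.1, 85.6) [0.6479 0.0865 0.1828] 0.197
collar 253 (array([665.7,  86.3]), 70.8, 34.2, -4.5) [0.6666 0.0841 0.1265] 0.138
restbase 737 (array([663.6,  78.3]), 237.1, 180.4, 49.5) [0.6529 0.0828 0.0103] 0.048
scene table z -0.0004
potL 757 (array([470.1, 316.5]), 111.0, 70.3, 8.1) [0.4696 0.3177 0.0851] 0.092
potM 486 (array([461.4, 112.5]), 112.0, 69.0, -87.9) [0.461  0.1153 0.0852] 0.092
dock 247 (array([ 520. , -335.9]), 104.2, 71.4, 2.4) [ 0.5203 -0.3331  0.0358] 0.042
brush 153 (array([649.3,  89.4]), 17.9, 17.5, 29.9) [0.6468 0.0915 0.1734] 0.193
collar 291 (array([665.1,  87.6]), 71.1, 35.9, -5.9) [0.6615 0.092  0.1252] 0.139
restbase 958 (array([649.9,  95.9]), 230.4, 117.4, 40.2) [0.6562 0.095  0.0153] 0.05
```

View pics/crop1.png

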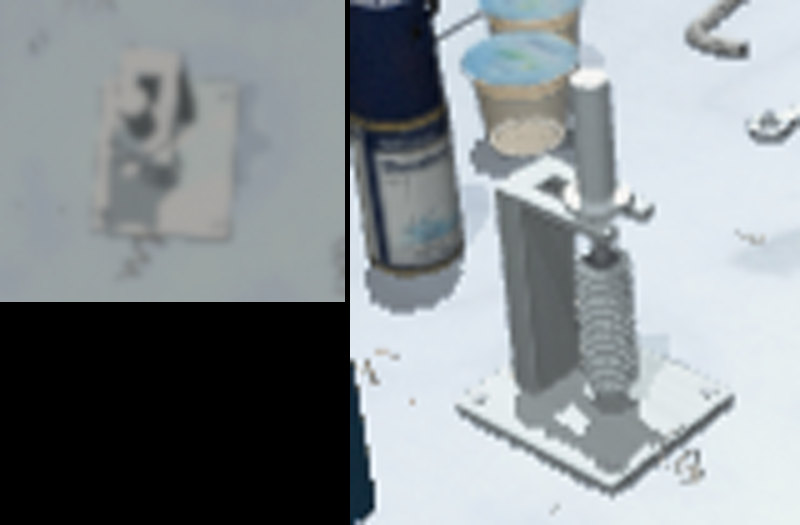

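The brush hangs at about (0.649, 0.088), with the fork's open end towards the robot and the yaw at about -5°. Next I move above it.

Call:
carry_out:
  deltas: [0.045,-0.034,-0.018,0,0,0.15,0.09,-0.068,-0.036,0,0,0.3,0.135,-0.102,-0.054,0,0,0.445,0.18,-0.136,-0.072,0,0,0.445,0.225,-0.17,-0.09,0,0,0.445]
  grip: 60
  grip_force: 40

```text
time: 1.42
eef_pos: [0.421, -0.3573, 0.3222]
tcp_rot: [1.0, -0.0, 0.0, 0.0]
contact_force: [0.6, -0.3, -0.0]
opening: 0.601
finger_force: 0.0
```

Call:
carry_out:
  deltas: [0.025,-0.05,0,0,0,0,0.05,-0.1,0,0,0,0,0.075,-0.15,0,0,0,0,0.1,-0.2,0,0,0,0,0.125,-0.25,0,0,0,0]

```text
time: 2.05
eef_pos: [0.5461, -0.1073, 0.3217]
tcp_rot: [1.0, -0.0, 0.0, 0.0]
contact_force: [0.3, -0.4, -0.6]
opening: 0.601
finger_force: 0.0
```

```bash
cat >> h.py <<'E'
def go(x,y,z,yaw):
    "tool-frame shift and turn from the measured pose to a tool-down pose"
    s=ctrl.get_state(); r=R.from_quat(s["tcp_rot"]); p=np.array(s["eef_pos"])
    g=R.from_euler("z",yaw,degrees=True)*R.from_quat([1,0,0,0])
    print("t",round(s["time"],2),"pos",p.round(4),"yaw",np.degrees(np.arctan2(*r.as_matrix()[[1,0],0])).round(2),"shift",r.inv().apply(np.array([x,y,z])-p).round(4),"turn",(r.inv()*g).as_rotvec().round(4),"F",s["contact_force"].round(1),"T",s["wrist_torque"].round(2),"open",s["opening"].round(3),"ff",round(s["finger_force"],1))
E
python3 - <<'E'
from h import *
go(.649,.088,.32,0); print(np.array(ctrl.camera_model("wrist")["hand_eye"]).round(3))
E
```

```text
Traceback (most recent call last):
  File "h.py", line 23, in go
    print("t",round(s["time"],2),"pos",p.round(4),"yaw",np.degrees(np.arctan2(*r.as_matrix()[[1,0],0])).round(2),"shift",r.inv().apply(np.array([x,y,z])-p).round(4),"turn",(r.inv()*g).as_rotvec().round(4),"F",s["contact_force"].round(1),"T",s["wrist_torque"].round(2),"open",s["opening"].round(3),"ff",round(s["finger_force"],1))
                                                                                                                                                                                                                                                                                   ^^^^^^^^^^^^^^^^^^
AttributeError: 'float' object has no attribute 'round'
```

Call:
carry_out:
  deltas: [0.025,-0.049,0,0,0,0,0.05,-0.098,0,0,0,0,0.075,-0.147,0,0,0,0,0.103,-0.195,0,0,0,0,0.103,-0.195,0,0,0,0]

```text
time: 2.68
eef_pos: [0.6492, 0.0892, 0.3205]
tcp_rot: [1.0, 0.002, -0.0, -0.0]
contact_force: [-0.2, 0.3, -0.3]
opening: 0.6
finger_force: 0.0
```

```bash
sed -i 's/s\["opening"\].round(3)/round(float(s["opening"]),3)/' h.py
python3 - <<'E'
from fit import *
go(.649,.088,.15,0); print(np.array(ctrl.camera_model("wrist")["hand_eye"]).round(3).tolist())
im,d,K,k1,T=cam("wrist"); save(im,"w1"); P=cloud(d,K,k1,T); np.save("w1.npy",P)
for n,z0,z1 in [("handle",.15,.25),("collar",.115,.14)]:
    Q=sel(P,(.65,.085),.09,z0,z1)
    if len(Q)>5: print(n,len(Q),rect(Q),Q.mean(0).round(4),Q[:,2].max().round(3))
E
```

```text
t 2.67 pos [0.6492 0.0892 0.3205] yaw 0.25 shift [-1.000e-04  1.300e-03  1.705e-01] turn [-0.0006  0.0008  0.0044] F [-0.2  0.3 -0.3] T [-0.04  0.02  0.04] open 0.6 ff 0.0
[[-0.0, -0.948, -0.317, 0.082], [1.0, -0.0, 0.0, -0.0], [-0.0, -0.317, 0.948, -0.143], [0.0, 0.0, 0.0, 1.0]]
handle 546 (array([652.1,  87.3]), 17.2, 17.0, -54.7) [0.6545 0.0873 0.1839] 0.194
collar 1719 (array([666.5,  85.5]), 68.5, 36.0, -4.4) [0.6735 0.0857 0.1265] 0.14
```

View pics/w1.png

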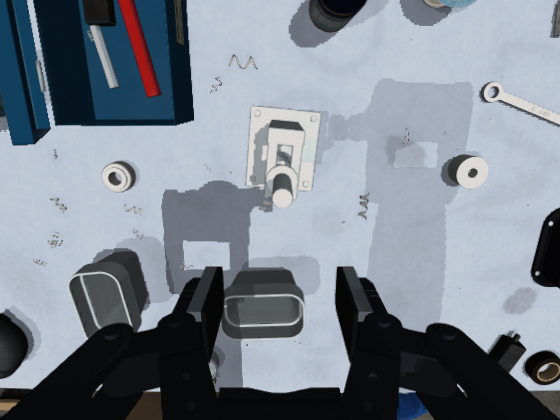

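The wrist picture shows the handle at about (283,190), between the fingers' approach lines. The pots are at (103,305) and (263,305). I descend and grip.

Call:
carry_out:
  deltas: [0.001,0.002,0.05,0,0,0.004,0.001,0.002,0.1,0,0,0.004,0.001,0.002,0.15,0,0,0.004,0.001,0.002,0.175,0,0,0.004,0.001,0.002,0.175,0,0,0.004]

```text
time: 3.35
eef_pos: [0.6474, 0.0825, 0.1436]
tcp_rot: [1.0, -0.003, -0.003, 0.0]
contact_force: [0.3, 1.0, 0.9]
opening: 0.603
finger_force: 0.0
```

Call:
carry_out:
  deltas: [0,0,0,0,0,0,0,0,0,0,0,0,0,0,0,0,0,0,0,0,0,0,0,0,0,0,0,0,0,0]
  grip: 5
  grip_force: 50

```text
time: 3.98
eef_pos: [0.6509, 0.0838, 0.1491]
tcp_rot: [1.0, -0.002, 0.002, 0.0]
contact_force: [-0.6, 0.1, 6.2]
opening: 0.198
finger_force: 48.5
```

```bash
python3 - <<'E'
from h import *
go(.6505,.0875,.145,0)
E
```

```text
t 3.98 pos [0.6509 0.0838 0.1491] yaw -0.22 shift [-0.0005 -0.0037  0.0041] turn [ 0.0007 -0.0042 -0.0039] F [-0.6  0.1  6.2] T [-0.14  0.1  -0.06] open 0.198 ff 48.5
```

Call:
carry_out:
  deltas: [0,0,-0.006,0,0,0,0,-0.003,-0.011,0,0,0.0,0,-0.003,-0.011,0,0,0]

```text
time: 4.35
eef_pos: [0.6495, 0.0873, 0.1574]
tcp_rot: [1.0, -0.002, 0.0, -0.0]
contact_force: [0.3, -0.1, -1.0]
opening: 0.194
finger_force: 48.6
```

```bash
python3 - <<'E'
from h import *
go(.6505,.0875,.160,0)
E
```

```text
t 4.35 pos [0.6495 0.0873 0.1574] yaw -0.22 shift [ 0.001  -0.0002 -0.0026] turn [-0.0001 -0.0001 -0.0038] F [ 0.3 -0.1 -1. ] T [ 0.01 -0.04  0.05] open 0.194 ff 48.6
```

Call:
carry_out:
  deltas: [-0.025,-0.002,0,0,0,0.0,-0.05,-0.004,0,0,0,0.0,-0.075,-0.0065,0,0,0,0.0,-0.075,-0.0065,-0.06,0,0,0,-0.075,-0.0065,-0.12,0,0,0]

```text
time: 4.97
eef_pos: [0.573, 0.0939, 0.2767]
tcp_rot: [1.0, -0.002, -0.002, -0.0]
contact_force: [1.3, -0.0, -0.1]
opening: 0.195
finger_force: 48.8
```

```bash
cat >> fit.py <<'E'
def pots(cams=("wrist",),cs=((.470,.3165),(.462,.112))):
    for c in cams:
        P=cloud(*(lambda t:(t[1],t[2],t[3],t[4]))(cam(c)))
        for ctr in cs:
            Q=sel(P,ctr,.12,.07,.1)
            if len(Q)>20: print(c,len(Q),rect(Q),Q[:,2].max().round(3))
E
python3 - <<'E'
from fit import *
go(.470,.3165,.277,0)
pots(("wrist","scene","top"))
E
```

```text
t 4.97 pos [0.573  0.0939 0.2767] yaw -0.23 shift [-1.039e-01 -2.222e-01  1.000e-04] turn [-0.      0.004  -0.0039] F [ 1.3 -0.  -0.1] T [-0.07 -0.07  0.01] open 0.195 ff 48.8
wrist 3209 (array([472.1, 315.6]), 110.8, 69.5, 7.1) 0.092
wrist 637 (array([482.1, 119.6]), 114.2, 50.1, -65.8) 0.092
scene 1147 (array([470.7, 315.6]), 110.9, 71.8, 6.3) 0.092
scene 723 (array([462. , 111.6]), 113.2, 70.0, -87.6) 0.092
top 278 (array([470. , 316.1]), 111.1, 71.9, 6.8) 0.095
top 103 (array([463.7,  81.8]), 68.2, 51.6, 4.0) 0.093
```

Call:
carry_out:
  deltas: [-0.025,-0.055,0,0,0,0.0,-0.05,-0.11,0,0,0,0.0,-0.075,-0.165,0,0,0,0.0,-0.102,-0.222,0,0.0,0,0,-0.102,-0.222,0,0,0,0]

```text
time: 5.75
eef_pos: [0.4705, 0.3191, 0.275]
tcp_rot: [1.0, 0.001, -0.002, 0.0]
contact_force: [-0.2, -0.5, -1.7]
opening: 0.194
finger_force: 49.2
```

```bash
python3 - <<'E'
from fit import *
go(.471,.316,.24,0)
for c in ("wrist","scene"):
    im,d,K,k1,T=cam(c); save(im,"w2"+c); P=cloud(d,K,k1,T); s=ctrl.get_state()["eef_pos"]
    for z0,z1 in [(.105,.145),(.145,.185),(.185,.215),(.215,.227),(.228,.24)]:
        Q=sel(P,s,.025,z0,z1)
        if len(Q)>5: print(c,z0,len(Q),rect(Q),Q[:,2].min().round(3))
    Q=sel(P,s,.02,.1,.2); print("tip z",np.percentile(Q[:,2],[0,1]).round(3) if len(Q) else 0)
E
```

```text
t 5.75 pos [0.4705 0.3191 0.275 ] yaw 0.12 shift [0.0007 0.0031 0.035 ] turn [0.0008 0.0038 0.0021] F [-0.2 -0.5 -1.7] T [-0.1  -0.04 -0.  ] open 0.194 ff 49.2
wrist 0.145 397 (array([477.6, 319.7]), 26.5, 11.7, 86.5) 0.152
wrist 0.185 492 (array([478. , 319.6]), 26.6, 12.1, 87.3) 0.185
wrist 0.215 678 (array([476.1, 320. ]), 26.5, 15.1, -87.2) 0.215
tip z [0.152 0.153]
scene 0.145 268 (array([465.1, 324. ]), 26.5, 15.0, 42.2) 0.146
scene 0.185 247 (array([466.4, 323.6]), 26.7, 15.9, 37.0) 0.185
scene 0.215 151 (array([469.6, 319.1]), 25.2, 24.4, 52.2) 0.215
scene 0.228 32 (array([469.1, 319.5]), 7.0, 4.8, 50.3) 0.228
tip z [0.145 0.147]
```

View pics/w2scene.png

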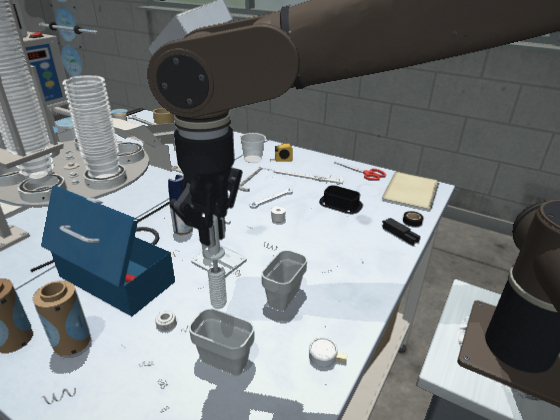

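The scene picture shows the brush hanging upright at (217,290), just over the left pot, whose rim is at (222,325). Tip height is about TCP − 0.129 m. I descend into pot L.

Call:
carry_out:
  deltas: [0.0005,0.003,0.03,0,0.0,0,0.0005,0.003,0.06,0,0.0,0,0.0005,0.003,0.09,0,0,0.0,0.0005,0.003,0.12,0,0.0,0,0.0005,0.003,0.132,0,0.0,0]

```text
time: 6.48
eef_pos: [0.4733, 0.3109, 0.1423]
tcp_rot: [1.0, -0.003, -0.002, 0.001]
contact_force: [0.9, -0.8, -1.5]
opening: 0.196
finger_force: 49.2
```

```bash
python3 - <<'E'
from h import *
go(.471,.316,.132,0)
E
```

```text
t 6.47 pos [0.4733 0.3109 0.1423] yaw -0.39 shift [-0.0023 -0.0051  0.0103] turn [ 0.0023  0.0046 -0.0068] F [ 0.9 -0.8 -1.5] T [ 0.05 -0.01 -0.01] open 0.196 ff 49.2
```

Call:
carry_out:
  deltas: [0,0,0.003,0,0,0,0,0,0.006,0,0,0]

```text
time: 6.72
eef_pos: [0.4751, 0.3132, 0.1405]
tcp_rot: [1.0, -0.002, 0.001, -0.0]
contact_force: [-0.4, 0.5, -0.4]
opening: 0.197
finger_force: 49.2
```

```bash
python3 - <<'E'
from h import *
go(.471,.316,.132,0)
E
```

```text
t 6.72 pos [0.4751 0.3132 0.1405] yaw -0.28 shift [-0.0041 -0.0028  0.0085] turn [-0.0009 -0.0022 -0.0048] F [-0.4  0.5 -0.4] T [-0.03  0.    0.02] open 0.197 ff 49.2
```

Call:
carry_out:
  deltas: [-0.002,-0.002,0.004,0,0,0,-0.003,-0.002,0.007,0,0,0,-0.003,-0.002,0.007,0,0,0]

```text
time: 7.1
eef_pos: [0.4713, 0.3156, 0.1331]
tcp_rot: [1.0, -0.002, 0.001, -0.0]
contact_force: [0.1, 0.3, 0.9]
opening: 0.194
finger_force: 49.5
```

```bash
python3 - <<'E'
from h import *
go(.471,.316,.132,0)
E
```

```text
t 7.1 pos [0.4713 0.3156 0.1331] yaw -0.22 shift [-0.0003 -0.0004  0.0011] turn [-0.0007 -0.0013 -0.0039] F [0.1 0.3 0.9] T [ 0.04 -0.01 -0.  ] open 0.194 ff 49.5
```

Call:
carry_out:
  deltas: [0,0,0.002,0,0,0,0,0,0.003,0,0,0]

```text
time: 7.35
eef_pos: [0.4725, 0.3159, 0.1329]
tcp_rot: [1.0, -0.002, 0.002, -0.001]
contact_force: [-2.3, -2.3, 13.3]
opening: 0.201
finger_force: 50.4
```

```bash
python3 - <<'E'
from h import *
go(.471,.316,.22,0)
E
```

```text
t 7.35 pos [0.4725 0.3159 0.1329] yaw -0.22 shift [-0.0012 -0.0002 -0.0871] turn [-0.0011 -0.0031 -0.0038] F [-2.3 -2.3 13.3] T [-0.37  0.71  0.  ] open 0.201 ff 50.4
```

Call:
carry_out:
  deltas: [-0.0,0,-0.03,0,0,0,-0.001,0,-0.06,0,0,0,-0.001,0,-0.092,0,0,0,-0.001,0,-0.092,0,0,0]

```text
time: 7.85
eef_pos: [0.4715, 0.3159, 0.2244]
tcp_rot: [1.0, -0.002, 0.003, -0.001]
contact_force: [0.5, -0.1, -1.5]
opening: 0.198
finger_force: 49.1
```

Call:
carry_out:
  deltas: [0,0,0.03,0,0,0,0,0,0.06,0,0,0,0,0,0.08,0,0,0,0,0,0.086,0,0,0,0,0,0.086,0,0,0]

```text
time: 8.48
eef_pos: [0.4703, 0.3153, 0.1353]
tcp_rot: [1.0, -0.002, 0.0, -0.0]
contact_force: [-0.2, -0.4, -0.8]
opening: 0.197
finger_force: 49.1
```

```bash
python3 - <<'E'
from h import *
go(.471,.316,.132,0)
E
```

```text
t 8.47 pos [0.4703 0.3153 0.1353] yaw -0.24 shift [ 0.0007 -0.0007  0.0033] turn [-0.0003 -0.0003 -0.0042] F [-0.2 -0.4 -0.8] T [-0.03 -0.01 -0.01] open 0.197 ff 49.1
```

Call:
carry_out:
  deltas: [0,0,0.002,0,0,0,0,0,0.004,0,0,0,0,0,0.005,0,0,0]

```text
time: 8.85
eef_pos: [0.4713, 0.3157, 0.133]
tcp_rot: [1.0, -0.002, 0.002, -0.0]
contact_force: [-1.6, -1.3, 9.1]
opening: 0.198
finger_force: 50.0
```

Call:
carry_out:
  deltas: [0,0,-0.03,0,0,0,0,0,-0.07,0,0,0,0,0,-0.12,0,0,0,0.01,0,-0.15,0,0,0,0.01,0,-0.15,0,0,0]

```text
time: 9.48
eef_pos: [0.4818, 0.3158, 0.2841]
tcp_rot: [1.0, -0.002, 0.004, -0.002]
contact_force: [-0.5, 0.3, -1.2]
opening: 0.198
finger_force: 49.1
```

```bash
python3 - <<'E'
from fit import *
go(.462,.112,.277,0)
pots(("wrist","scene","top"))
E
```

```text
t 9.47 pos [0.4818 0.3158 0.2841] yaw -0.26 shift [-0.0189  0.2039  0.0063] turn [-0.0031 -0.007  -0.0045] F [-0.5  0.3 -1.2] T [-0.01 -0.06  0.01] open 0.198 ff 49.1
wrist 1215 (array([472.1, 315.8]), 108.0, 68.0, 6.9) 0.093
wrist 2840 (array([462.7, 111.7]), 111.0, 68.4, -87.3) 0.093
scene 1150 (array([470.5, 316.9]), 111.0, 70.6, 8.1) 0.092
scene 729 (array([461.5, 111.4]), 113.3, 68.9, -87.3) 0.092
top 271 (array([470. , 316.2]), 111.0, 71.6, 7.0) 0.095
top 234 (array([462.3, 111.6]), 111.0, 68.4, -87.4) 0.095
```

Call:
carry_out:
  deltas: [-0.005,0.055,0.001,0,-0.003,-0.002,-0.01,0.11,0.002,-0.002,-0.005,-0.004,-0.015,0.16,0.004,-0.002,-0.005,-0.004,-0.0195,0.204,0.005,-0.002,-0.005,-0.004,-0.0195,0.204,0.005,-0.002,-0.005,-0.004]

```text
time: 10.25
eef_pos: [0.4582, 0.1091, 0.2727]
tcp_rot: [1.0, -0.002, -0.005, 0.001]
contact_force: [-1.1, -0.1, -1.0]
opening: 0.194
finger_force: 49.3
```

Call:
carry_out:
  deltas: [0,0,0.02,0,0,0,0,0,0.045,0,0,0]

```text
time: 10.5
eef_pos: [0.4589, 0.1119, 0.2287]
tcp_rot: [1.0, 0.0, -0.003, 0.001]
contact_force: [-0.1, 0.0, -1.8]
opening: 0.195
finger_force: 49.3
```

```bash
python3 - <<'E'
from fit import *
go(.462,.1117,.133,0)
E
```

```text
t 10.5 pos [0.4589 0.1119 0.2287] yaw 0.01 shift [0.0036 0.0001 0.0957] turn [0.0013 0.0061 0.0002] F [-0.1  0.  -1.8] T [-0.02  0.02  0.02] open 0.195 ff 49.3
```

Call:
carry_out:
  deltas: [0.001,0,0.03,0,0.003,0,0.002,0,0.06,0,0.004,0,0.003,0,0.08,0,0.004,0,0.003,0,0.09,0,0.004,0,0.003,0,0.09,0,0.004,0]

```text
time: 11.12
eef_pos: [0.461, 0.1115, 0.139]
tcp_rot: [1.0, 0.0, -0.002, 0.001]
contact_force: [-0.2, -0.4, -1.3]
opening: 0.198
finger_force: 49.3
```

```bash
python3 - <<'E'
from fit import *
go(.462,.1117,.133,0)
E
```

```text
t 11.12 pos [0.461  0.1115 0.139 ] yaw 0.03 shift [ 0.001  -0.0003  0.006 ] turn [0.0018 0.0039 0.0005] F [-0.2 -0.4 -1.3] T [ 0.04 -0.01 -0.01] open 0.198 ff 49.3
```

Call:
carry_out:
  deltas: [0.001,0,0.004,0,0.002,0,0.001,0,0.007,0,0.002,0,0.001,0,0.0085,0,0.002,0]

```text
time: 11.5
eef_pos: [0.4637, 0.111, 0.133]
tcp_rot: [1.0, -0.0, 0.001, 0.001]
contact_force: [-0.2, -0.4, 6.6]
opening: 0.193
finger_force: 50.1
```

Call:
carry_out:
  deltas: [0,0,-0.03,0,0,0,0,0,-0.06,0,0,0,0,0,-0.093,0,0,0,0,0,-0.093,0,0,0]

```text
time: 12.0
eef_pos: [0.4648, 0.1112, 0.2282]
tcp_rot: [1.0, -0.0, 0.004, 0.001]
contact_force: [0.1, 0.3, -0.6]
opening: 0.196
finger_force: 49.4
```

Call:
carry_out:
  deltas: [0,0,0.03,0,0,0,0,0,0.06,0,0,0,0,0,0.08,0,0,0,0,0,0.088,0,0,0,0,0,0.088,0,0,0]

```text
time: 12.62
eef_pos: [0.4623, 0.1109, 0.1358]
tcp_rot: [1.0, -0.0, -0.001, 0.001]
contact_force: [-0.1, -0.2, -0.5]
opening: 0.196
finger_force: 49.4
```

```bash
python3 - <<'E'
from fit import *
go(.462,.1117,.133,0)
E
```

```text
t 12.62 pos [0.4623 0.1109 0.1358] yaw -0.02 shift [-0.0003 -0.0008  0.0028] turn [ 0.002   0.0011 -0.0003] F [-0.1 -0.2 -0.5] T [ 0.03  0.05 -0.04] open 0.196 ff 49.4
```

Call:
carry_out:
  deltas: [0,0,0.003,0,0,0,0,0,0.0045,0,0,0,0,0,0.005,0,0,0]

```text
time: 13.0
eef_pos: [0.4637, 0.111, 0.133]
tcp_rot: [1.0, -0.0, 0.001, 0.001]
contact_force: [-1.0, -0.3, 3.7]
opening: 0.2
finger_force: 49.9
```

Call:
carry_out:
  deltas: [0,0,-0.03,0,0,0,0,0,-0.07,0,0,0,0,0,-0.12,0,0,0,0.04,0.006,-0.14,0,0,0,0.085,0.012,-0.14,0,0,0]

```text
time: 13.62
eef_pos: [0.55, 0.0993, 0.2758]
tcp_rot: [1.0, 0.0, 0.004, 0.001]
contact_force: [-0.3, -1.3, -1.4]
opening: 0.197
finger_force: 49.5
```

Call:
carry_out:
  deltas: [0.026,0.005,0,0,0,0,0.026,0.005,0.05,0,0,0,0.026,0.005,0.09,0,0,0,0.026,0.005,0.11,0,0,0,0.026,0.005,0.11,0,0,0]

```text
time: 14.25
eef_pos: [0.573, 0.094, 0.1605]
tcp_rot: [1.0, -0.0, -0.001, 0.001]
contact_force: [1.1, 0.2, -0.2]
opening: 0.198
finger_force: 49.5
```

```bash
python3 - <<'E'
from fit import *
go(.573,.0942,.160,0)
im,d,K,k1,T=cam("wrist"); save(im,"w3"); P=cloud(d,K,k1,T)
Q=sel(P,(.68,.085),.08,.1,.126); print("arms",len(Q),rect(Q),np.percentile(Q[:,2],[5,50,95]).round(4))
for xx in (.635,.645,.655,.665): 
    q=Q[abs(Q[:,0]-xx)<.003]; print(xx,np.sort((q[:,1]*1000).round(1))[[0,-1]] if len(q) else 0, np.median(q[:,1]).round(4) if len(q) else 0)
E
```

```text
t 14.25 pos [0.573  0.094  0.1605] yaw -0.01 shift [-0.     -0.0002  0.0005] turn [ 0.002   0.0022 -0.0002] F [ 1.1  0.2 -0.2] T [-0.01 -0.06 -0.02] open 0.198 ff 49.5
arms 6344 (array([664.4,  86.4]), 67.4, 35.9, -5.0) [0.1226 0.125  0.1259]
0.635 [ 71.9 105.6] 0.0819
0.645 [ 70.8 104.9] 0.0951
0.655 [ 70.  104.2] 0.08
0.665 [ 69.5 103.1] 0.0933
```

View pics/w3.png

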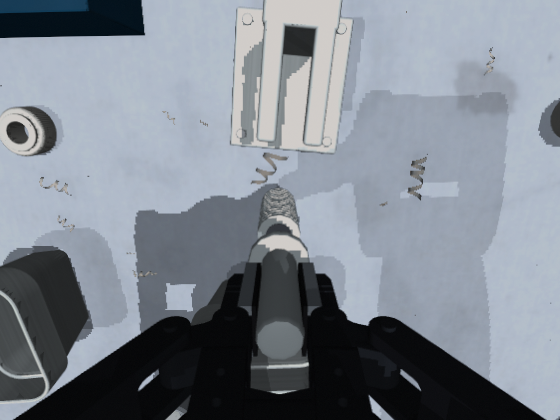

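The wrist picture shows the rest's fork straight ahead, with the slot mouth at (290,140) and the brush at (278,210) on its centre line. I slide the brush in.

Call:
carry_out:
  deltas: [0.02,0.0015,-0.001,0,0.001,0,0.04,0.0035,-0.001,0,0.001,0,0.06,0.005,-0.001,0,0.001,0,0.077,0.0065,-0.001,0,0.001,0,0.077,0.0065,-0.001,0,0.001,0]

```text
time: 14.92
eef_pos: [0.653, 0.0873, 0.1659]
tcp_rot: [1.0, -0.0, 0.003, 0.001]
contact_force: [-0.8, -0.0, -0.3]
opening: 0.198
finger_force: 49.5
```

```bash
python3 - <<'E'
from fit import *
go(.6507,.0873,.149,0)
E
```

```text
t 14.93 pos [0.653  0.0873 0.1659] yaw -0.02 shift [-0.0024 -0.      0.0169] turn [ 0.0021 -0.0069 -0.0004] F [-0.8 -0.  -0.3] T [ 0.04  0.04 -0.02] open 0.198 ff 49.5
```

Call:
carry_out:
  deltas: [-0.001,0,0.006,0,-0.004,0,-0.002,0,0.012,0,-0.005,0,-0.002,0,0.016,0,-0.005,0,-0.002,0,0.016,0,-0.005,0]

```text
time: 15.42
eef_pos: [0.6484, 0.0877, 0.1491]
tcp_rot: [1.0, 0.0, -0.002, 0.001]
contact_force: [-4.1, -0.2, 6.7]
opening: 0.198
finger_force: 50.2
```

```bash
python3 - <<'E'
from fit import *
go(.6507,.0873,.149,0)
E
```

```text
t 15.43 pos [0.6484 0.0877 0.1491] yaw 0.01 shift [0.0023 0.0004 0.0001] turn [0.0021 0.0041 0.0001] F [-4.1 -0.2  6.7] T [-0.06  0.72 -0.01] open 0.198 ff 50.2
```

Call:
carry_out:
  deltas: [0.001,0,-0.001,0,0.003,0,0.001,0,-0.001,0,0.003,0]

```text
time: 15.68
eef_pos: [0.6497, 0.0877, 0.1491]
tcp_rot: [1.0, -0.0, -0.0, 0.001]
contact_force: [-3.5, 1.1, 6.3]
opening: 0.193
finger_force: 49.9
```

Call:
carry_out:
  deltas: [0,0,0,0,0,0,0,0,0,0,0,0,0,0,0,0,0,0,0,0,0,0,0,0]
  grip: 55

```text
time: 16.18
eef_pos: [0.6498, 0.0874, 0.1477]
tcp_rot: [1.0, -0.0, -0.0, 0.001]
contact_force: [-1.1, 0.4, 0.6]
opening: 0.549
finger_force: 0.0
```

Call:
carry_out:
  deltas: [0,0,-0.02,0,0,0,0,0,-0.06,0,0,0,0,0,-0.11,0,0,0,0,0,-0.15,0,0,0,0,0,-0.15,0,0,0]

```text
time: 16.8
eef_pos: [0.6522, 0.0878, 0.3057]
tcp_rot: [1.0, -0.0, 0.006, 0.001]
contact_force: [0.7, 0.8, -0.4]
opening: 0.547
finger_force: 0.0
```

```bash
python3 - <<'E'
from fit import *
go(.462,.1117,.3,90)
im,d,K,k1,T=cam("wrist"); save(im,"w4"); P=cloud(d,K,k1,T)
for n,z0,z1 in [("handle",.15,.25),("collar",.128,.134)]:
    Q=sel(P,(.65,.085),.09,z0,z1)
    if len(Q)>5: print(n,len(Q),rect(Q),Q.mean(0).round(4),Q[:,2].max().round(3))
pots(("wrist","scene"))
E
```

```text
t 16.8 pos [0.6522 0.0878 0.3057] yaw -0.0 shift [-0.1902 -0.0239  0.0034] turn [ 0.0112 -0.0078 -1.5709] F [ 0.7  0.8 -0.4] T [ 0.05  0.   -0.01] open 0.547 ff 0.0
handle 603 (array([650.7,  87.9]), 17.3, 16.8, 59.2) [0.6533 0.088  0.1838] 0.194
collar 435 (array([666.8,  88.2]), 55.7, 30.6, 0.9) [0.6555 0.088  0.131 ] 0.134
wrist 1759 (array([478.3, 316.5]), 98.1, 69.7, 7.4) 0.092
wrist 1955 (array([463.1, 109.1]), 106.1, 70.8, -88.5) 0.092
scene 1144 (array([470.8, 316.5]), 111.7, 70.4, 7.3) 0.093
scene 727 (array([461.4, 112.1]), 112.5, 69.0, -88.4) 0.091
```

View pics/w4.png

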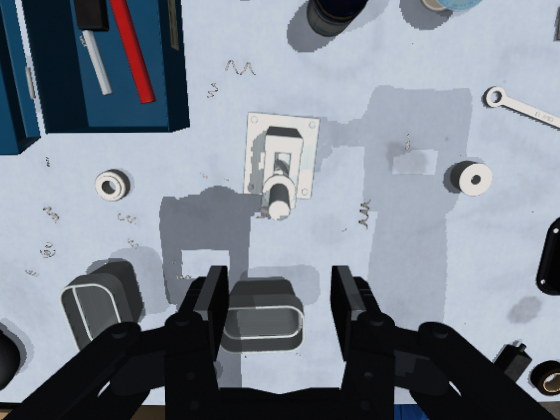

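The brush hangs upright in its rest (top at (280,205)). I open the gripper and go to the middle pot.

Call:
carry_out:
  deltas: [-0.04,-0.005,0.005,0,0,-0.18,-0.08,-0.01,0.01,0,0,-0.36,-0.12,-0.015,0.02,0,0,-0.54,-0.16,-0.02,0.03,0,0,-0.72,-0.19,-0.024,0.04,0,0,-0.9]
  grip: 100

```text
time: 17.58
eef_pos: [0.4574, 0.1119, 0.2556]
tcp_rot: [0.899, 0.438, -0.002, 0.0]
contact_force: [-0.2, 0.3, 0.7]
opening: 1.0
finger_force: 0.0
```

Call:
carry_out:
  deltas: [0,0,0.01,0,0,-0.18,0,0,0.02,0,0,-0.36,0,0,0.03,0,0,-0.54,0,0,0.04,0,0,-0.71,0,0,0.04,0,0,-0.71]

```text
time: 18.2
eef_pos: [0.4583, 0.1115, 0.2155]
tcp_rot: [0.694, 0.72, -0.003, -0.001]
contact_force: [0.6, -0.2, -0.4]
opening: 0.999
finger_force: 0.0
```

```bash
python3 - <<'E'
from fit import *
go(.462,.1117,.12,92.4)
pots(("wrist","scene"))
E
```

```text
t 18.2 pos [0.4583 0.1115 0.2155] yaw 92.12 shift [0.0002 0.0042 0.0954] turn [-0.0054  0.0019 -0.0049] F [ 0.6 -0.2 -0.4] T [ 0.03 -0.07  0.01] open 0.999 ff 0.0
wrist 2666 (array([463. , 111.4]), 109.9, 68.2, -87.6) 0.092
scene 1145 (array([470.5, 316.5]), 111.0, 69.8, 6.9) 0.092
scene 727 (array([461.6, 112.3]), 112.8, 69.6, -87.3) 0.092
```

Call:
carry_out:
  deltas: [0.0,0.004,0.05,-0.004,0.002,-0.005,0.0,0.004,0.1,-0.004,0.002,-0.005,0,0.004,0.1,-0.004,0.002,-0.005]

```text
time: 18.68
eef_pos: [0.4606, 0.1115, 0.1143]
tcp_rot: [0.692, 0.722, -0.002, -0.002]
contact_force: [0.5, 0.1, 0.1]
opening: 1.0
finger_force: 0.0
```

```bash
python3 - <<'E'
from fit import *
go(.4625,.1118,.048,92.4)
E
```

```text
t 18.68 pos [0.4606 0.1115 0.1143] yaw 92.43 shift [0.0002 0.0023 0.0662] turn [-0.0058 -0.0002  0.0005] F [0.5 0.1 0.1] T [0.01 0.01 0.02] open 1.0 ff 0.0
```

Call:
carry_out:
  deltas: [0.0,0.002,0.03,-0.003,0,0,0.0,0.002,0.066,-0.003,0.0,0,0,0.002,0.066,-0.003,0.0,0]

```text
time: 19.05
eef_pos: [0.4656, 0.1117, 0.0519]
tcp_rot: [0.692, 0.722, 0.001, 0.001]
contact_force: [0.2, 0.4, 0.4]
opening: 1.003
finger_force: 0.0
```

Call:
carry_out:
  deltas: [0,0,0,0,0,0,0,0,0,0,0,0,0,0,0,0,0,0,0,0,0,0,0,0]
  grip: 60
  grip_force: 45

```text
time: 19.55
eef_pos: [0.4678, 0.1118, 0.055]
tcp_rot: [0.691, 0.722, 0.004, 0.003]
contact_force: [-3.2, -0.9, 7.2]
opening: 0.796
finger_force: 50.5
```

```bash
python3 - <<'E'
from fit import *
go(.4625,.1118,.048,92.4)
E
```

```text
t 19.55 pos [0.4678 0.1118 0.055 ] yaw 92.52 shift [ 0.0002 -0.0053  0.0069] turn [0.01   0.0001 0.002 ] F [-3.2 -0.9  7.2] T [-0.04  0.64 -0.05] open 0.796 ff 50.5
```

Call:
carry_out:
  deltas: [0,0,-0.02,0.0,0,0,0,0,-0.06,0,0,0,0,0,-0.11,0,0,0,0,0,-0.16,0,0,0,0,0,-0.16,0,0,0]

```text
time: 20.18
eef_pos: [0.4686, 0.1118, 0.2187]
tcp_rot: [0.691, 0.722, 0.007, 0.007]
contact_force: [0.3, 0.6, -2.5]
opening: 0.798
finger_force: 52.0
```

```bash
python3 - <<'E'
from fit import *
go(.463,.1118,.21,92.4)
pots(("scene","top"),((.4709,.316),))
for c in ("top","scene"):
    im,d,K,k1,T=cam(c); P=cloud(d,K,k1,T)
    if c=="scene": save(im,"s5")
    for z0,z1 in ((.003,.025),(.025,.034),(.034,.046)):
        Q=sel(P,(.52,-.335),.1,z0,z1); print(c,z0,len(Q),rect(Q) if len(Q)>5 else 0, Q[:,2].mean())
    m=(im.max(2)<70)&(np.hypot(P[...,0]-.52,P[...,1]+.335)<.1); Q=P[m]; print("black",len(Q),rect(Q))
E
```

```text
t 20.18 pos [0.4686 0.1118 0.2187] yaw 92.52 shift [ 0.0003 -0.0057  0.0086] turn [0.0207 0.0002 0.0021] F [ 0.3  0.6 -2.5] T [-0.01 -0.   -0.01] open 0.798 ff 52.0
scene 1149 (array([470.5, 316.5]), 111.0, 70.1, 6.8) 0.092
top 244 (array([469.9, 317. ]), 110.8, 71.3, 7.1) 0.095
top 0.003 969 (array([ 520.5, -333.1]), 195.3, 185.4, 55.8) 0.006643804794752077
top 0.025 74 (array([ 521. , -333.6]), 103.7, 62.5, 0.5) 0.0292414459989577
top 0.034 213 (array([ 521. , -335.2]), 104.1, 65.8, 0.2) 0.038962169285382646
black 1089 (array([ 521.3, -330. ]), 118.7, 71.4, 3.1)
scene 0.003 489 (array([ 517.3, -310.2]), 130.5, 126.3, 5.9) 0.01237716140563733
scene 0.025 177 (array([ 519.4, -334.7]), 101.7, 65.9, -0.9) 0.029610037188498674
scene 0.034 164 (array([ 520.1, -334.1]), 103.4, 67.7, -0.0) 0.037642755370014915
black 813 (array([ 520.9, -329.8]), 129.9, 80.5, 0.5)
```

View pics/s5.png

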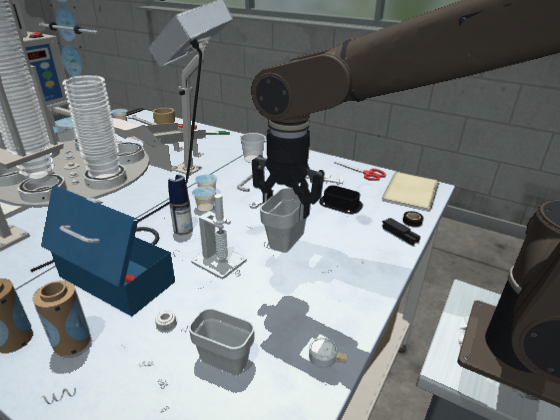

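The pot hangs level in the gripper at (283,215). I carry it over the dock.

Call:
carry_out:
  deltas: [-0.056,0.004,0,0,0,0.17,-0.112,0.008,0,0,0,0.34,-0.168,0.012,0,0,0,0.51,-0.224,0.016,0,0,0,0.68,-0.28,0.02,0,0,0,0.85]

```text
time: 21.0
eef_pos: [0.4963, -0.1685, 0.2097]
tcp_rot: [0.929, 0.37, 0.002, -0.0]
contact_force: [0.7, -0.1, -2.1]
opening: 0.799
finger_force: 52.0
```

Call:
carry_out:
  deltas: [-0.026,0.034,0,0,0,0.17,-0.052,0.068,0,0,0,0.34,-0.078,0.101,0,0,0,0.51,-0.102,0.135,0,0,0,0.68,-0.102,0.135,0,0,0,0.76]

```text
time: 21.62
eef_pos: [0.5162, -0.3376, 0.2092]
tcp_rot: [1.0, -0.001, 0.002, -0.001]
contact_force: [-0.2, 0.1, -2.7]
opening: 0.793
finger_force: 52.1
```

```bash
python3 - <<'E'
from fit import *
go(.5206,-.335,.12,.3)
im,d,K,k1,T=cam("wrist"); P=cloud(d,K,k1,T); save(im,"w6")
c=np.array(ctrl.get_state()["eef_pos"])
Q=sel(P,c,.1,c[2]+.025,c[2]+.045); print("pot rim",len(Q),rect(Q) if len(Q)>9 else 0,np.percentile(Q[:,2],[50,95]).round(3))
Q=sel(P,(.52,-.335),.1,.034,.046); print("dock",len(Q),rect(Q) if len(Q)>9 else 0)
E
```

```text
t 21.62 pos [ 0.5162 -0.3376  0.2092] yaw -0.1 shift [ 0.004  -0.0023  0.0892] turn [-0.0025 -0.0036 -0.0069] F [-0.2  0.1 -2.7] T [ 0.07  0.06 -0.01] open 0.793 ff 52.1
pot rim 10954 (array([ 521.9, -337.3]), 99.4, 95.8, 0.1) [0.244 0.251]
dock 689 (array([ 555.1, -336.2]), 63.0, 37.8, -89.9)
```

View pics/w6.png

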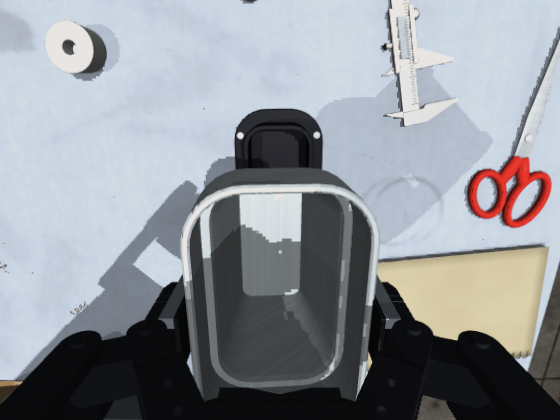

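The pot is lined up over the dock, which shows at (278,145) beyond the pot's far wall. I lower it.

Call:
carry_out:
  deltas: [0.004,-0.002,0.04,0,-0.003,-0.006,0.004,-0.002,0.08,0,-0.003,-0.006,0.004,-0.002,0.1,0,-0.003,-0.006,0.004,-0.002,0.1,0,-0.003,-0.006]

```text
time: 22.18
eef_pos: [0.5206, -0.3318, 0.1094]
tcp_rot: [1.0, 0.006, -0.0, -0.002]
contact_force: [0.1, 0.7, -2.0]
opening: 0.794
finger_force: 52.1
```

```bash
python3 - <<'E'
from fit import *
go(.5208,-.3353,.059,.3)
E
```

```text
t 22.18 pos [ 0.5206 -0.3318  0.1094] yaw 0.66 shift [0.0002 0.0037 0.0504] turn [-0.0041  0.0004  0.0063] F [ 0.1  0.7 -2. ] T [-0.02  0.01  0.04] open 0.794 ff 52.1
```

Call:
carry_out:
  deltas: [0,0.003,0.01,-0.002,0,0.005,0,0.003,0.02,-0.002,0,0.005,0,0.003,0.03,-0.002,0,0.005]

```text
time: 22.55
eef_pos: [0.5224, -0.3366, 0.0825]
tcp_rot: [1.0, 0.003, 0.002, 0.001]
contact_force: [-1.1, -0.4, -2.6]
opening: 0.796
finger_force: 52.2
```

```bash
python3 - <<'E'
from fit import *
go(.5208,-.3353,.059,.3)
E
```

```text
t 22.55 pos [ 0.5224 -0.3366  0.0825] yaw 0.33 shift [-0.0017 -0.0014  0.0235] turn [ 0.0027 -0.0049  0.0005] F [-1.1 -0.4 -2.6] T [0.01 0.05 0.04] open 0.796 ff 52.2
```

Call:
carry_out:
  deltas: [-0.001,-0.001,0.006,0.002,-0.004,0,-0.0015,-0.001,0.012,0.002,-0.004,0,-0.0015,-0.001,0.018,0.002,-0.004,0]

```text
time: 22.92
eef_pos: [0.5213, -0.3367, 0.065]
tcp_rot: [1.0, 0.003, 0.001, 0.002]
contact_force: [-0.1, -4.7, 0.9]
opening: 0.796
finger_force: 52.4
```

```bash
python3 - <<'E'
from fit import *
go(.5208,-.3353,.059,.3)
E
```

```text
t 22.93 pos [ 0.5213 -0.3367  0.065 ] yaw 0.36 shift [-0.0005 -0.0015  0.006 ] turn [ 0.0032 -0.0017  0.0011] F [-0.1 -4.7  0.9] T [-0.86  0.01  0.03] open 0.796 ff 52.4
```

Call:
carry_out:
  deltas: [0,0.001,0.003,0.002,0,0,0,0.0015,0.006,0.002,0,0,0,0.0015,0.008,0.002,0,0]

```text
time: 23.3
eef_pos: [0.5211, -0.3374, 0.0591]
tcp_rot: [1.0, 0.003, -0.0, -0.001]
contact_force: [-5.9, 1.4, 17.8]
opening: 0.794
finger_force: 53.5
```

```bash
python3 - <<'E'
from fit import *
go(.5208,-.3353,.059,.3)
E
```

```text
t 23.3 pos [ 0.5211 -0.3374  0.0591] yaw 0.35 shift [-0.0003 -0.0021  0.0001] turn [-0.0019  0.0004  0.0009] F [-5.9  1.4 17.8] T [0.04 0.95 0.03] open 0.794 ff 53.5
```

Call:
carry_out:
  deltas: [0,0,-0.002,0,0,0,0,0,-0.002,0,0,0,0,0,-0.002,0,0,0,0,0,-0.002,0,0,0,0,0,-0.002,0,0,0]
  grip: 100

```text
time: 23.92
eef_pos: [0.5205, -0.3366, 0.058]
tcp_rot: [1.0, 0.003, -0.0, -0.001]
contact_force: [-0.4, 0.4, 0.3]
opening: 1.004
finger_force: 0.0
```

Call:
carry_out:
  deltas: [0,0,-0.015,0,0,0,0,0,-0.03,0,0,0,0,0,-0.08,0,0,0,0,0,-0.14,0,0,0,-0.03,0,-0.19,0,0,0]

```text
time: 24.55
eef_pos: [0.4918, -0.3378, 0.2529]
tcp_rot: [1.0, 0.004, 0.002, 0.001]
contact_force: [0.4, -0.5, 0.8]
opening: 0.999
finger_force: 0.0
```

```bash
python3 - <<'E'
from fit import *
go(.4706,.3163,.25,7)
pots(("wrist","scene","top"),((.521,-.337),(.4709,.316)))
for c in ("wrist","scene"):
    im,d,K,k1,T=cam(c); P=cloud(d,K,k1,T); Q=sel(P,(.521,-.337),.07,.084,.105)
    r=np.linalg.lstsq(np.c_[Q[:,:2]-[.521,-.337],np.ones(len(Q))],Q[:,2],rcond=None)[0]; print("plane",r.round(4),np.percentile(Q[:,2],[50,98]).round(4))
E
```

```text
t 24.55 pos [ 0.4918 -0.3378  0.2529] yaw 0.42 shift [-0.0164 -0.6542  0.0021] turn [ 0.0014 -0.0036 -0.1148] F [ 0.4 -0.5  0.8] T [-0.08 -0.02  0.  ] open 0.999 ff 0.0
wrist 2965 (array([ 520.6, -338.3]), 109.3, 68.1, 0.4) 0.099
scene 590 (array([ 519.4, -336.6]), 110.4, 76.7, 1.1) 0.099
scene 1146 (array([470.4, 316.4]), 111.7, 70.2, 7.0) 0.092
top 306 (array([ 520.8, -335.3]), 110.8, 69.0, 0.4) 0.1
top 335 (array([470.2, 316.7]), 111.3, 72.3, 6.7) 0.095
plane [0.0244 0.0793 0.094 ] [0.094  0.0986]
plane [-0.0026  0.0373  0.09  ] [0.0899 0.0977]
```

```bash
python3 - <<'E'
from fit import *
for c in ("wrist","top","scene"):
    im,d,K,k1,T=cam(c); P=cloud(d,K,k1,T)
    if c=="wrist": save(im,"w7")
    for ctr in ((.5208,-.3368),(.4706,.3165)):
        Q=sel(P,ctr,.075,.08,.11); D=Q[:,:2]-ctr
        f=lambda m: np.percentile(Q[m,2],90).round(4) if m.sum()>8 else None
        b=abs(D[:,0])<.03; e=abs(D[:,1])<.015
        print(c,ctr,"+y",f(b&(D[:,1]>.028)),"-y",f(b&(D[:,1]<-.028)),"+x",f(e&(D[:,0]>.048)),"-x",f(e&(D[:,0]<-.048)))
E
```

```text
wrist (0.5208, -0.3368) +y 0.0985 -y 0.0937 +x 0.0964 -x 0.0957
wrist (0.4706, 0.3165) +y None -y None +x None -x None
top (0.5208, -0.3368) +y 0.0976 -y None +x 0.0965 -x 0.0971
top (0.4706, 0.3165) +y 0.0917 -y 0.093 +x 0.0916 -x 0.0921
scene (0.5208, -0.3368) +y 0.0964 -y 0.0921 +x 0.0949 -x 0.0946
scene (0.4706, 0.3165) +y 0.09 -y 0.0899 +x 0.0901 -x 0.09
```

View pics/w7.png

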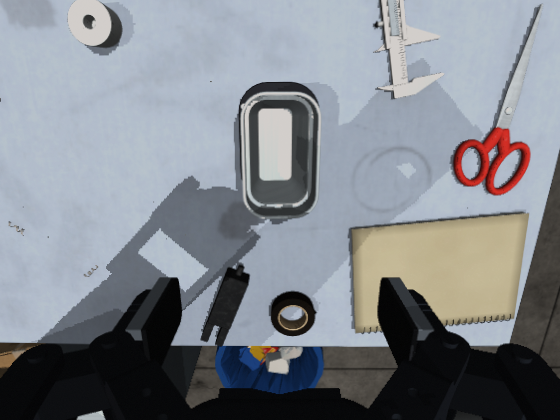

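The docked pot, at (281,155), leans: its +y rim is about 4–5 mm higher than the −y rim. I re-grip it, centre and level it, then press it home.

Call:
carry_out:
  deltas: [0.029,-0.002,0.05,0,-0.003,0,0.029,-0.002,0.1,0,-0.003,0,0.029,-0.002,0.13,0,-0.003,0,0.029,-0.002,0.13,0,-0.003,0]

```text
time: 25.45
eef_pos: [0.5175, -0.3326, 0.1131]
tcp_rot: [1.0, 0.003, -0.005, -0.005]
contact_force: [-0.4, -0.1, -0.4]
opening: 1.002
finger_force: 0.0
```

```bash
python3 - <<'E'
from fit import *
go(.5208,-.336,.059,.3)
E
```

```text
t 25.45 pos [ 0.5175 -0.3326  0.1131] yaw 0.35 shift [0.0039 0.0039 0.0541] turn [-0.0091  0.0105  0.0009] F [-0.4 -0.1 -0.4] T [0.03 0.   0.01] open 1.002 ff 0.0
```

Call:
carry_out:
  deltas: [0.002,0.003,0.02,-0.004,0.005,0.001,0.003,0.0035,0.04,-0.006,0.007,0.001,0.003,0.0035,0.052,-0.006,0.007,0.001,0.003,0.0035,0.052,-0.006,0.007,0.001,0.003,0.0035,0.052,-0.006,0.007,0.001]

```text
time: 26.08
eef_pos: [0.5229, -0.3386, 0.067]
tcp_rot: [1.0, 0.002, 0.002, 0.002]
contact_force: [0.8, -0.2, 0.5]
opening: 0.998
finger_force: 0.0
```

```bash
python3 - <<'E'
from fit import *
go(.5208,-.336,.059,.3)
E
```

```text
t 26.07 pos [ 0.5229 -0.3386  0.067 ] yaw 0.28 shift [-0.0022 -0.0026  0.0079] turn [ 0.0045 -0.0048 -0.0004] F [ 0.8 -0.2  0.5] T [ 0.01 -0.02 -0.03] open 0.998 ff 0.0
```

Call:
carry_out:
  deltas: [0,0,0,0,0,0]

```text
time: 26.2
eef_pos: [0.523, -0.3387, 0.0673]
tcp_rot: [1.0, 0.002, 0.003, 0.002]
contact_force: [-0.1, -0.0, 1.1]
opening: 0.999
finger_force: 0.0
```

Call:
carry_out:
  deltas: [0,0,0,0,0,0,0,0,0,0,0,0]

```text
time: 26.45
eef_pos: [0.5227, -0.3384, 0.0666]
tcp_rot: [1.0, 0.002, 0.002, 0.002]
contact_force: [0.2, -0.0, -0.9]
opening: 0.999
finger_force: 0.0
```

Call:
carry_out:
  deltas: [0,0,0,0,0,0,0,0,0,0,0,0]

```text
time: 26.7
eef_pos: [0.5225, -0.3382, 0.0662]
tcp_rot: [1.0, 0.002, 0.002, 0.002]
contact_force: [-0.6, 0.0, 1.2]
opening: 0.999
finger_force: 0.0
```

Call:
carry_out:
  deltas: [-0.002,-0.002,0.007,0.004,-0.004,0,-0.002,-0.002,0.007,0.004,-0.004,0]

```text
time: 26.95
eef_pos: [0.5198, -0.3356, 0.058]
tcp_rot: [1.0, 0.002, -0.001, -0.001]
contact_force: [-0.3, 0.8, -0.4]
opening: 0.999
finger_force: 0.0
```

```bash
python3 - <<'E'
from fit import *
go(.5208,-.336,.059,.3)
E
```

```text
t 26.95 pos [ 0.5198 -0.3356  0.058 ] yaw 0.28 shift [ 0.001   0.0004 -0.001 ] turn [-0.0018  0.0018 -0.0004] F [-0.3  0.8 -0.4] T [-0.05 -0.01  0.02] open 0.999 ff 0.0
```

Call:
carry_out:
  deltas: [0,0,0,0,0,0,0,0,0,0,0,0,0,0,0,0,0,0,0,0,0,0,0,0]
  grip: 60

```text
time: 27.45
eef_pos: [0.5208, -0.3367, 0.0596]
tcp_rot: [1.0, 0.002, 0.0, 0.0]
contact_force: [0.4, -1.0, 1.1]
opening: 0.794
finger_force: 51.1
```

```bash
python3 - <<'E'
from fit import *
go(.5208,-.336,.059,.3)
E
```

```text
t 27.45 pos [ 0.5208 -0.3367  0.0596] yaw 0.28 shift [-0.     -0.0007  0.0006] turn [ 0.0007 -0.0007 -0.0004] F [ 0.4 -1.   1.1] T [-0.21 -0.07 -0.02] open 0.794 ff 51.1
```

Call:
carry_out:
  deltas: [0,0,-0.006,0,0,0,0,0,-0.012,0,0,0,0,0,-0.012,0,0,0]

```text
time: 27.82
eef_pos: [0.5205, -0.3359, 0.0716]
tcp_rot: [1.0, 0.002, -0.0, -0.001]
contact_force: [-0.4, -0.7, -1.8]
opening: 0.797
finger_force: 51.9
```

```bash
python3 - <<'E'
from fit import *
go(.5208,-.336,.059,.3)
im,d,K,k1,T=cam("scene"); P=cloud(d,K,k1,T); ctr=(.5208,-.336); z=ctrl.get_state()["eef_pos"][2]
Q=sel(P,ctr,.075,z+.02,z+.045); D=Q[:,:2]-ctr
f=lambda m: np.percentile(Q[m,2],90).round(4) if m.sum()>8 else None
b=abs(D[:,0])<.05; e=abs(D[:,1])<.015
print("+y",f(b&(D[:,1]>.028)),"-y",f(b&(D[:,1]<-.028)),"+x",f(e&(D[:,0]>.048)),"-x",f(e&(D[:,0]<-.048)))
E
```

```text
t 27.82 pos [ 0.5205 -0.3359  0.0716] yaw 0.27 shift [0.0003 0.0001 0.0126] turn [-0.0011  0.0002 -0.0006] F [-0.4 -0.7 -1.8] T [ 0.    0.   -0.02] open 0.797 ff 51.9
+y 0.1085 -y 0.1099 +x 0.106 -x 0.1063
```

Call:
carry_out:
  deltas: [0,0,0.004,0,0,0,0,0,0.008,0,0,0,0,0,0.012,0,0,0,0,0,0.013,0,0,0]

```text
time: 28.38
eef_pos: [0.5208, -0.3367, 0.0596]
tcp_rot: [1.0, 0.003, -0.0, -0.0]
contact_force: [-3.6, 1.5, 7.4]
opening: 0.791
finger_force: 52.6
```

```bash
python3 - <<'E'
from fit import *
go(.5208,-.336,.059,.3)
E
```

```text
t 28.38 pos [ 0.5208 -0.3367  0.0596] yaw 0.29 shift [ 0.     -0.0007  0.0006] turn [-0.      0.0004 -0.0002] F [-3.6  1.5  7.4] T [0.21 0.53 0.02] open 0.791 ff 52.6
```

Call:
carry_out:
  deltas: [0,0,-0.001,0,0,0,0,0,-0.001,0,0,0]

```text
time: 28.62
eef_pos: [0.5207, -0.3367, 0.0596]
tcp_rot: [1.0, 0.002, 0.0, 0.0]
contact_force: [-0.6, -1.4, 1.8]
opening: 0.794
finger_force: 52.2
```

Call:
carry_out:
  deltas: [0,0,0,0,0,0,0,0,0,0,0,0,0,0,0,0,0,0,0,0,0,0,0,0]
  grip: 90

```text
time: 29.12
eef_pos: [0.5205, -0.3362, 0.0591]
tcp_rot: [1.0, 0.002, -0.0, -0.0]
contact_force: [-0.5, -0.1, -0.5]
opening: 0.899
finger_force: 0.0
```

Call:
carry_out:
  deltas: [0,0,0,0,0,0,0,0,0,0,0,0]
  grip: 100

```text
time: 29.38
eef_pos: [0.5206, -0.3363, 0.0592]
tcp_rot: [1.0, 0.002, -0.0, -0.0]
contact_force: [0.0, -0.0, 0.3]
opening: 1.0
finger_force: 0.0
```

Call:
carry_out:
  deltas: [0,0,-0.015,0,0,0,0,0,-0.03,0,0,0,0,0,-0.08,0,0,0,0,0,-0.14,0,0,0,-0.03,0,-0.19,0,0,0]

```text
time: 30.0
eef_pos: [0.4916, -0.3369, 0.2539]
tcp_rot: [1.0, 0.003, 0.002, 0.002]
contact_force: [-0.1, -0.4, 0.5]
opening: 0.998
finger_force: 0.0
```

```bash
cat >> fit.py <<'E'
def rim(ctr,zr,cams=("wrist","top","scene")):
    for c in cams:
        im,d,K,k1,T=cam(c); P=cloud(d,K,k1,T)
        Q=sel(P,ctr,.075,zr-.012,zr+.014); D=Q[:,:2]-ctr
        if len(Q)<30: print(c,len(Q)); continue
        f=lambda m: np.percentile(Q[m,2],90).round(4) if m.sum()>8 else None
        b=abs(D[:,0])<.03; e=abs(D[:,1])<.015
        print(c,rect(Q),"+y",f(b&(D[:,1]>.028)),"-y",f(b&(D[:,1]<-.028)),"+x",f(e&(D[:,0]>.048)),"-x",f(e&(D[:,0]<-.048)))
E
python3 - <<'E'
from fit import *
go(.4706,.3163,.25,7)
rim((.5208,-.3368),.094)
E
```

```text
t 30.0 pos [ 0.4916 -0.3369  0.2539] yaw 0.37 shift [-0.0168 -0.6533  0.0017] turn [ 0.0034 -0.0035 -0.1157] F [-0.1 -0.4  0.5] T [0.   0.   0.01] open 0.998 ff 0.0
wrist (array([ 521.2, -337.3]), 109.5, 68.1, 0.3) +y 0.0978 -y 0.0941 +x 0.0963 -x 0.0956
top (array([ 521.5, -334.3]), 109.8, 68.8, -1.7) +y 0.0981 -y None +x 0.0957 -x 0.0975
scene (array([ 519.5, -336.5]), 110.9, 77.3, 3.8) +y 0.0958 -y 0.092 +x 0.0941 -x 0.0948
```

```bash
cat >> fit.py <<'E'
def floor(ctr,z0,z1,cams=("wrist","top"),hx=.03,hy=.014):
    for c in cams:
        im,d,K,k1,T=cam(c); P=cloud(d,K,k1,T); Q=sel(P,ctr,.05,z0,z1); D=Q[:,:2]-ctr; m=(abs(D[:,0])<hx)&(abs(D[:,1])<hy); Q=Q[m]; D=D[m]
        if len(Q)<20: print(c,len(Q)); continue
        for _ in range(3):
            A=np.c_[D,np.ones(len(D))]; r=np.linalg.lstsq(A,Q[:,2],rcond=None)[0]; k=abs(A@r-Q[:,2])<.003; Q,D=Q[k],D[k]
        print(c,"floor",len(Q),"slopes x,y deg",np.degrees(r[:2]).round(2),"z",r[2].round(4),"y range",D[:,1].min().round(3),D[:,1].max().round(3))
E
python3 - <<'E'
from fit import *
floor((.5208,-.3368),-.005,.03)
floor((.4706,.3163),-.005,.03,("top",))
im,d,K,k1,T=cam("wrist"); P=cloud(d,K,k1,T)
# rim profile across y at mid-x, and dock rim/flange beside the pot
Q=sel(P,(.5208,-.3368),.08,.0,.12); Q=Q[abs(Q[:,0]-.5208)<.02]
for y in np.arange(-.052,.053,.004):
    q=Q[abs(Q[:,1]+.3368-y)<.002]; print(round(y*1000),len(q),np.percentile(q[:,2]*1000,[5,50,95]).round(1) if len(q)>3 else "",end=" | ")
E
```

```text
wrist floor 1349 slopes x,y deg [0.32 3.04] z 0.0092 y range -0.014 0.014
top floor 110 slopes x,y deg [1.23 1.54] z 0.0083 y range -0.013 0.009
top floor 145 slopes x,y deg [ 0.67 -3.27] z 0.004 y range -0.01 0.014
-52 98 [0.1 0.8 1.7] | -48 89 [0.1 0.8 1.8] | -44 12 [0.2 0.9 2.3] | -40 0  | -36 30 [91.9 92.9 93.6] | -32 327 [69.9 88.7 94.3] | -28 190 [66.7 68.5 69.9] | -24 233 [48.4 57.5 65.9] | -20 205 [28.6 37.9 46.3] | -16 160 [10.7 19.  26.4] | -12 146 [ 7.4  8.6 10.1] | -8 132 [7.5 8.7 9.9] | -4 127 [ 7.7  9.  10.3] | 0 148 [ 7.9  9.2 10.4] | 4 121 [ 8.4  9.5 10.7] | 8 138 [ 8.3  9.7 10.9] | 12 147 [ 8.8  9.9 11.3] | 16 130 [ 9.  10.  11.2] | 20 128 [ 9.1 10.4 11.6] | 24 258 [12.6 33.2 51.2] | 28 247 [54.7 69.  72.6] | 32 294 [71.3 95.6 97.8] | 36 0  | 40 0  | 44 54 [0.3 4.3 6.1] | 48 86 [0.1 0.9 1.8] | 52 101 [0.1 0.7 1.9] |
```

Call:
carry_out:
  deltas: [0.029,-0.001,0.05,0,-0.003,0,0.029,-0.001,0.1,0,-0.003,0,0.029,-0.001,0.14,0,-0.003,0,0.029,-0.001,0.16,0,-0.003,0,0.029,-0.001,0.16,0,-0.003,0]

```text
time: 30.98
eef_pos: [0.5186, -0.3342, 0.0868]
tcp_rot: [1.0, 0.002, -0.003, -0.002]
contact_force: [-0.4, -0.2, -0.0]
opening: 1.0
finger_force: 0.0
```

```bash
python3 - <<'E'
from fit import *
go(.5208,-.3355,.060,.3)
E
```

```text
t 30.98 pos [ 0.5186 -0.3342  0.0868] yaw 0.28 shift [0.0024 0.0014 0.0268] turn [-0.0036  0.0067 -0.0003] F [-0.4 -0.2 -0. ] T [-0.02  0.01 -0.01] open 1.0 ff 0.0
```

Call:
carry_out:
  deltas: [0.001,0.0,0.013,-0.002,0.003,0,0.001,0.0,0.026,-0.002,0.003,0,0.001,0,0.026,-0.002,0.003,0]

```text
time: 31.35
eef_pos: [0.5199, -0.3348, 0.0623]
tcp_rot: [1.0, 0.002, -0.001, 0.0]
contact_force: [-0.0, 0.5, 0.3]
opening: 0.999
finger_force: 0.0
```

Call:
carry_out:
  deltas: [0,0,0,0,0,0,0,0,0,0,0,0,0,0,0,0,0,0,0,0,0,0,0,0]
  grip: 60

```text
time: 31.85
eef_pos: [0.5212, -0.3361, 0.0644]
tcp_rot: [1.0, 0.002, 0.001, 0.002]
contact_force: [0.3, -1.0, 4.1]
opening: 0.791
finger_force: 51.6
```

Call:
carry_out:
  deltas: [0,0,-0.01,0,0,0,0,0,-0.02,0,0,0,0,0,-0.02,0,0,0]

```text
time: 32.22
eef_pos: [0.5205, -0.3348, 0.084]
tcp_rot: [1.0, 0.002, 0.0, 0.0]
contact_force: [0.1, 0.1, -2.4]
opening: 0.786
finger_force: 52.2
```

```bash
python3 - <<'E'
from fit import *
go(.5208,-.3355,.060,.3)
p=ctrl.get_state()["eef_pos"]
floor(p[:2],p[2]-.055,p[2]-.03,("wrist",))
E
```

```text
t 32.23 pos [ 0.5205 -0.3348  0.084 ] yaw 0.27 shift [0.0002 0.0007 0.024 ] turn [ 0.0008 -0.     -0.0006] F [ 0.1  0.1 -2.4] T [ 0.02 -0.04 -0.  ] open 0.786 ff 52.2
wrist floor 745 slopes x,y deg [-0.01  0.49] z 0.0293 y range -0.014 0.014
```

Call:
carry_out:
  deltas: [0,0,0.008,0,0,0,0,0,0.015,0,0,0,0,0,0.018,0,0,0]

```text
time: 32.65
eef_pos: [0.5205, -0.336, 0.0649]
tcp_rot: [1.0, 0.002, -0.0, 0.002]
contact_force: [-0.2, -2.8, -0.2]
opening: 0.787
finger_force: 52.6
```

Call:
carry_out:
  deltas: [0,0,0.002,0,0,0,0,0,0.004,0,0,0]

```text
time: 32.9
eef_pos: [0.5207, -0.3361, 0.0643]
tcp_rot: [1.0, 0.003, -0.001, 0.001]
contact_force: [-7.5, 2.1, 18.1]
opening: 0.79
finger_force: 54.2
```

```bash
python3 - <<'E'
from fit import *
go(.5208,-.335,.0627,.3)
p=ctrl.get_state()["eef_pos"]
floor(p[:2],p[2]-.065,p[2]-.04,("wrist",))
E
```

```text
t 32.9 pos [ 0.5207 -0.3361  0.0643] yaw 0.3 shift [ 0.0001 -0.0011  0.0016] turn [ 0.0023  0.0011 -0.    ] F [-7.5  2.1 18.1] T [0.29 1.14 0.01] open 0.79 ff 54.2
wrist floor 4062 slopes x,y deg [-0.12  1.91] z 0.0088 y range -0.014 0.014
```

Call:
carry_out:
  deltas: [0,0,-0.01,0,0,0,0,0.002,-0.02,0,0,0,0,0.004,-0.02,0,0,0]

```text
time: 33.33
eef_pos: [0.5208, -0.3389, 0.0818]
tcp_rot: [1.0, 0.002, 0.0, 0.001]
contact_force: [-0.2, -0.3, -2.1]
opening: 0.787
finger_force: 52.3
```

```bash
python3 - <<'E'
from fit import *
go(.5208,-.3385,.0627,.3)
p=ctrl.get_state()["eef_pos"]
floor(p[:2],p[2]-.065,p[2]-.03,("wrist",))
E
```

```text
t 33.33 pos [ 0.5208 -0.3389  0.0818] yaw 0.27 shift [-0.     -0.0004  0.0191] turn [ 0.001  -0.0006 -0.0005] F [-0.2 -0.3 -2.1] T [ 0.02  0.01 -0.02] open 0.787 ff 52.3
wrist floor 4078 slopes x,y deg [0.01 2.14] z 0.0261 y range -0.014 0.014
```

Call:
carry_out:
  deltas: [0,-0.001,0,-0.02,0,0,0,-0.001,0,-0.037,0,0,0,-0.001,0.006,-0.037,0,0,0,-0.001,0.012,-0.037,0,0,0,-0.001,0.014,-0.037,0,0]

```text
time: 34.0
eef_pos: [0.52, -0.3379, 0.0661]
tcp_rot: [1.0, 0.002, -0.001, 0.019]
contact_force: [-0.6, 0.4, -2.2]
opening: 0.79
finger_force: 52.3
```

```bash
python3 - <<'E'
from fit import *
go(.5208,-.338,.0627,.3)
p=ctrl.get_state()["eef_pos"]
floor(p[:2],p[2]-.065,p[2]-.03,("wrist",))
E
```

```text
t 34.0 pos [ 0.52   -0.3379  0.0661] yaw 0.27 shift [ 0.0008 -0.0001  0.0034] turn [ 0.0376  0.0014 -0.0005] F [-0.6  0.4 -2.2] T [ 0.05 -0.01 -0.01] open 0.79 ff 52.3
wrist floor 4069 slopes x,y deg [-0.13 -0.07] z 0.0106 y range -0.014 0.014
```

Level, free of side force, and 2–3 mm above the floor. I lower it the rest of the way.

Call:
carry_out:
  deltas: [0.0005,0,0.002,0,0,0,0.0005,0,0.004,0,0,0]

```text
time: 34.3
eef_pos: [0.5211, -0.3387, 0.0638]
tcp_rot: [1.0, 0.002, 0.0, 0.019]
contact_force: [-1.9, 2.2, 7.5]
opening: 0.787
finger_force: 53.6
```

```bash
python3 - <<'E'
from fit import *
go(.5208,-.338,.0627,.3)
p=ctrl.get_state()["eef_pos"]
floor(p[:2],p[2]-.065,p[2]-.03,("wrist",))
E
```

```text
t 34.3 pos [ 0.5211 -0.3387  0.0638] yaw 0.28 shift [-0.0003 -0.0007  0.0011] turn [ 0.0389  0.0001 -0.0004] F [-1.9  2.2  7.5] T [0.45 0.39 0.05] open 0.787 ff 53.6
wrist floor 4073 slopes x,y deg [-0.01 -0.21] z 0.0083 y range -0.014 0.014
```

Call:
carry_out:
  deltas: [0,0,-0.0015,0,0,0,0,0,-0.0015,0,0,0]

```text
time: 34.6
eef_pos: [0.521, -0.3384, 0.0648]
tcp_rot: [1.0, 0.002, 0.0, 0.019]
contact_force: [0.4, 0.0, -2.5]
opening: 0.79
finger_force: 52.3
```

Call:
carry_out:
  deltas: [0,0,0,0,0,0,0,0,0,0,0,0,0,0,0,0,0,0,0,0,0,0,0,0]
  grip: 100

```text
time: 35.1
eef_pos: [0.5211, -0.3385, 0.0649]
tcp_rot: [1.0, 0.002, 0.0, 0.02]
contact_force: [-0.7, 0.4, -0.0]
opening: 1.002
finger_force: 0.0
```

Call:
carry_out:
  deltas: [0,0,-0.015,0.0,0,0,0,0,-0.03,0.0,0,0,0,0,-0.08,0.037,0,0,0,0,-0.14,0.037,0,0,-0.02,0,-0.19,0.037,0,0]

```text
time: 35.72
eef_pos: [0.5018, -0.3314, 0.2591]
tcp_rot: [1.0, 0.003, 0.002, 0.002]
contact_force: [0.0, -1.2, -0.2]
opening: 0.999
finger_force: 0.0
```

```bash
python3 - <<'E'
from fit import *
go(.4706,.3163,.25,7)
floor((.521,-.338),-.005,.03,("wrist",))
rim((.521,-.338),.094,("wrist","scene"))
pots(("scene","top"),((.4706,.3163),))
E
```

```text
t 35.73 pos [ 0.5018 -0.3314  0.2591] yaw 0.33 shift [-0.0274 -0.6479  0.0059] turn [ 0.005  -0.0031 -0.1164] F [ 0.  -1.2 -0.2] T [-0.07  0.07  0.02] open 0.999 ff 0.0
wrist floor 1306 slopes x,y deg [ 0.47 -0.14] z 0.0084 y range -0.014 0.014
wrist (array([ 521.5, -337.4]), 108.9, 68.1, 0.2) +y 0.0949 -y 0.095 +x 0.0953 -x 0.0946
scene (array([ 520.7, -336.8]), 111.1, 74.4, 1.2) +y 0.0931 -y 0.0927 +x 0.0931 -x 0.0938
scene 1137 (array([470.2, 316.7]), 110.6, 70.3, 7.4) 0.092
top 335 (array([469.7, 315.9]), 110.9, 71.9, 7.6) 0.094
```

The first pot is seated level and square to the dock. Now the left pot.

Call:
carry_out:
  deltas: [-0.003,-0.06,0,0,0,0,-0.006,-0.12,0,0,0,0,-0.009,-0.18,0,0,0,0,-0.012,-0.24,0,0,0,0,-0.015,-0.3,0,0,0,0]

```text
time: 36.6
eef_pos: [0.4833, -0.029, 0.252]
tcp_rot: [1.0, 0.002, -0.002, 0.0]
contact_force: [0.8, -0.7, -0.3]
opening: 1.001
finger_force: 0.0
```

Call:
carry_out:
  deltas: [-0.003,-0.06,0,0,0,0,-0.006,-0.12,0,0,0,0,-0.009,-0.18,0,0,0,0,-0.012,-0.24,0.01,0,0,-0.06,-0.015,-0.29,0.02,0,0,-0.12]

```text
time: 37.22
eef_pos: [0.4667, 0.2609, 0.2314]
tcp_rot: [0.998, 0.064, -0.002, 0.001]
contact_force: [0.0, -0.1, 0.2]
opening: 1.004
finger_force: 0.0
```

Call:
carry_out:
  deltas: [0.0,-0.05,0.02,0,0,0,0.0,-0.057,0.04,0,0,0,0,-0.057,0.04,0,0,0,0,-0.057,0.04,0,0,0]

```text
time: 37.72
eef_pos: [0.4613, 0.3141, 0.1933]
tcp_rot: [0.998, 0.062, -0.0, 0.001]
contact_force: [-0.1, -0.7, -0.4]
opening: 1.004
finger_force: 0.0
```

```bash
python3 - <<'E'
from fit import *
go(.4705,.3163,.055,7.2)
pots(("wrist","scene"),((.4706,.3163),))
E
```

```text
t 37.73 pos [0.4613 0.3141 0.1933] yaw 7.07 shift [ 0.0095 -0.0014  0.1383] turn [ 0.0022  0.0009 -0.0022] F [-0.1 -0.7 -0.4] T [ 0.02 -0.06  0.03] open 1.004 ff 0.0
wrist 3223 (array([471.2, 315.9]), 110.1, 68.1, 6.7) 0.093
scene 1142 (array([470.4, 316.9]), 110.7, 70.2, 6.7) 0.092
```

Call:
carry_out:
  deltas: [0.009,-0.001,0.04,0.001,0,0,0.009,-0.001,0.08,0.001,0,0.003,0.009,-0.001,0.08,0.001,0,0.003]

```text
time: 38.2
eef_pos: [0.4681, 0.3153, 0.1108]
tcp_rot: [0.998, 0.06, -0.003, 0.002]
contact_force: [-0.1, -1.0, -0.2]
opening: 0.998
finger_force: 0.0
```

```bash
python3 - <<'E'
from fit import *
go(.4705,.3162,.055,6.8)
E
```

```text
t 38.2 pos [0.4681 0.3153 0.1108] yaw 6.89 shift [ 0.0029 -0.0007  0.0558] turn [0.0027 0.0066 0.0016] F [-0.1 -1.  -0.2] T [0.08 0.07 0.01] open 0.998 ff 0.0
```

Call:
carry_out:
  deltas: [0.001,0,0.025,0.001,0.003,0,0.002,0,0.05,0.001,0.003,0.0015,0.002,0,0.055,0.001,0.003,0.0015,0.002,0,0.055,0.001,0.003,0.0015]

```text
time: 38.7
eef_pos: [0.4729, 0.3176, 0.0602]
tcp_rot: [0.998, 0.06, 0.002, -0.001]
contact_force: [0.7, 0.1, 0.4]
opening: 1.003
finger_force: 0.0
```

```bash
python3 - <<'E'
from fit import *
go(.4705,.3162,.055,6.8)
E
```

```text
t 38.7 pos [0.4729 0.3176 0.0602] yaw 6.87 shift [-0.0026  0.0011  0.0052] turn [-0.001  -0.005   0.0013] F [0.7 0.1 0.4] T [ 0.01 -0.03  0.03] open 1.003 ff 0.0
```

Call:
carry_out:
  deltas: [-0.002,0.001,0.004,-0.001,-0.004,0,-0.002,0.001,0.004,-0.001,-0.004,0]

```text
time: 38.95
eef_pos: [0.4701, 0.3162, 0.0551]
tcp_rot: [0.998, 0.06, -0.0, 0.0]
contact_force: [0.6, -0.1, 0.0]
opening: 0.999
finger_force: 0.0
```

Call:
carry_out:
  deltas: [0,0,0,0,0,0,0,0,0,0,0,0,0,0,0,0,0,0,0,0,0,0,0,0]
  grip: 60
  grip_force: 45

```text
time: 39.45
eef_pos: [0.4704, 0.3163, 0.0551]
tcp_rot: [0.998, 0.06, -0.0, 0.0]
contact_force: [-0.1, -1.9, 3.5]
opening: 0.788
finger_force: 51.4
```

Call:
carry_out:
  deltas: [0,0,-0.02,0.0,0,0,0,0,-0.06,0,0,0,0,0,-0.11,0,0,0,0,0,-0.17,0,0,0,0,0,-0.17,0,0,0]

```text
time: 40.08
eef_pos: [0.473, 0.3178, 0.2321]
tcp_rot: [0.998, 0.06, 0.006, -0.002]
contact_force: [1.3, -0.3, -0.8]
opening: 0.786
finger_force: 51.3
```

```bash
python3 - <<'E'
from fit import *
go(.5212,-.3375,.225,.2)
p=ctrl.get_state()["eef_pos"]
floor(p[:2],p[2]-.065,p[2]-.035,("wrist",))
E
```

```text
t 40.08 pos [0.473  0.3178 0.2321] yaw 6.9 shift [-0.031   0.6564  0.0045] turn [-0.0041 -0.0112  0.117 ] F [ 1.3 -0.3 -0.8] T [ 0.04 -0.02  0.03] open 0.786 ff 51.3
wrist floor 4225 slopes x,y deg [ 0.67 -0.03] z 0.1813 y range -0.014 0.014
```

Call:
carry_out:
  deltas: [-0.003,0.06,0,0,0,0,-0.006,0.12,0,0,0,0,-0.009,0.18,0,0,0,0,-0.012,0.24,0,0,0,0,-0.015,0.3,0,0,0,0]

```text
time: 40.75
eef_pos: [0.4896, 0.0152, 0.2224]
tcp_rot: [0.998, 0.06, -0.003, -0.0]
contact_force: [1.2, 0.5, -1.9]
opening: 0.787
finger_force: 51.7
```

Call:
carry_out:
  deltas: [-0.003,0.06,0,0,0,0,-0.006,0.12,0,0,0,0,-0.009,0.18,0,0,0,0,-0.012,0.24,0,0,0,0.06,-0.015,0.3,0,0,0,0.117]

```text
time: 41.38
eef_pos: [0.511, -0.2839, 0.2223]
tcp_rot: [1.0, 0.001, -0.002, -0.001]
contact_force: [0.5, -0.3, -1.3]
opening: 0.788
finger_force: 51.7
```

Call:
carry_out:
  deltas: [0,0.028,0,0,0,0,0,0.05,0,0,0,0,0,0.05,0,0,0,0]

```text
time: 41.75
eef_pos: [0.5121, -0.3331, 0.2239]
tcp_rot: [1.0, 0.001, -0.001, -0.0]
contact_force: [0.9, 0.5, -1.4]
opening: 0.788
finger_force: 51.8
```

```bash
python3 - <<'E'
from fit import *
go(.5212,-.3375,.15,.2)
p=ctrl.get_state()["eef_pos"]
floor(p[:2],p[2]-.065,p[2]-.035,("wrist",))
E
```

```text
t 41.75 pos [ 0.5121 -0.3331  0.2239] yaw 0.15 shift [0.0092 0.0045 0.0739] turn [-0.0008  0.0025 -0.0009] F [ 0.9  0.5 -1.4] T [ 0.03  0.04 -0.08] open 0.788 ff 51.8
wrist floor 4229 slopes x,y deg [-0.06 -0.16] z 0.1731 y range -0.014 0.014
```

Call:
carry_out:
  deltas: [0.004,0.003,0.03,0,0.002,0,0.008,0.004,0.06,0,0.002,0,0.008,0.004,0.064,0,0.002,0,0.008,0.004,0.064,0,0.002,0]

```text
time: 42.3
eef_pos: [0.5208, -0.336, 0.1615]
tcp_rot: [1.0, 0.002, 0.0, 0.0]
contact_force: [0.5, -0.5, -1.1]
opening: 0.788
finger_force: 51.8
```

```bash
python3 - <<'E'
from fit import *
go(.5212,-.3375,.087,.2)
p=ctrl.get_state()["eef_pos"]
rim((p[0],p[1]),p[2]+.035,("wrist",)); pots(("wrist",),((.521,-.3375),))
E
```

```text
t 42.3 pos [ 0.5208 -0.336   0.1615] yaw 0.27 shift [0.0003 0.0014 0.0745] turn [ 0.0008 -0.0009  0.0012] F [ 0.5 -0.5 -1.1] T [ 0.09 -0.03  0.03] open 0.788 ff 51.8
wrist (array([ 524.8, -335.2]), 109.6, 93.8, -26.4) +y 0.206 -y 0.206 +x 0.1972 -x None
wrist 993 (array([ 566.8, -337.2]), 65.2, 18.9, 89.6) 0.097
```

Call:
carry_out:
  deltas: [0,0.0015,0.018,0,0,0,0,0.0015,0.036,0,0,0,0,0.0015,0.055,0,0,0,0,0.0015,0.055,0,0,0]

```text
time: 42.9
eef_pos: [0.5188, -0.3372, 0.1024]
tcp_rot: [1.0, 0.002, -0.002, -0.002]
contact_force: [0.4, -0.2, -2.1]
opening: 0.789
finger_force: 51.9
```

```bash
python3 - <<'E'
from fit import *
go(.5212,-.3375,.087,.2)
p=ctrl.get_state()["eef_pos"]
floor(p[:2],p[2]-.065,p[2]-.035,("wrist",))
E
```

```text
t 42.9 pos [ 0.5188 -0.3372  0.1024] yaw 0.18 shift [0.0024 0.0004 0.0154] turn [-0.0035  0.0039 -0.0003] F [ 0.4 -0.2 -2.1] T [0.02 0.01 0.  ] open 0.789 ff 51.9
wrist floor 4228 slopes x,y deg [-0.17 -0.05] z 0.0516 y range -0.014 0.014
```

Call:
carry_out:
  deltas: [0.002,0.0,0.003,0,0.003,0,0.002,0,0.006,0,0.003,0,0.002,0,0.009,0,0.003,0]

```text
time: 43.32
eef_pos: [0.5228, -0.3388, 0.0973]
tcp_rot: [1.0, 0.002, 0.002, 0.001]
contact_force: [-0.6, -0.1, -0.6]
opening: 0.793
finger_force: 51.9
```

```bash
python3 - <<'E'
from fit import *
go(.5212,-.3375,.087,.2)
p=ctrl.get_state()["eef_pos"]
floor(p[:2],p[2]-.065,p[2]-.035,("wrist",))
E
```

```text
t 43.33 pos [ 0.5228 -0.3388  0.0973] yaw 0.19 shift [-0.0016 -0.0013  0.0103] turn [ 0.0015 -0.0044 -0.0001] F [-0.6 -0.1 -0.6] T [ 0.02  0.04 -0.03] open 0.793 ff 51.9
wrist floor 4231 slopes x,y deg [ 0.3  -0.31] z 0.0465 y range -0.014 0.014
```

Call:
carry_out:
  deltas: [-0.001,-0.001,0.003,0.001,-0.003,0,-0.001,-0.001,0.006,0.001,-0.003,0,-0.001,-0.001,0.008,0.001,-0.003,0]

```text
time: 43.75
eef_pos: [0.5215, -0.3374, 0.0886]
tcp_rot: [1.0, 0.002, 0.0, -0.0]
contact_force: [-0.0, 1.1, -0.9]
opening: 0.785
finger_force: 51.9
```

```bash
python3 - <<'E'
from fit import *
go(.5212,-.3375,.087,.2)
p=ctrl.get_state()["eef_pos"]
floor(p[:2],p[2]-.065,p[2]-.035,("wrist",))
E
```

```text
t 43.75 pos [ 0.5215 -0.3374  0.0886] yaw 0.19 shift [-0.0003  0.0001  0.0016] turn [-0.0003 -0.0006 -0.0001] F [-0.   1.1 -0.9] T [-0.03  0.   -0.03] open 0.785 ff 51.9
wrist floor 4223 slopes x,y deg [ 0.02 -0.17] z 0.0378 y range -0.014 0.014
```

Call:
carry_out:
  deltas: [0,0,0.0015,0,0,0,0,0,0.003,0,0,0]

```text
time: 44.05
eef_pos: [0.5215, -0.3376, 0.0871]
tcp_rot: [1.0, 0.002, -0.0, -0.0]
contact_force: [-4.5, 2.3, 6.7]
opening: 0.786
finger_force: 53.3
```

```bash
python3 - <<'E'
from fit import *
go(.5212,-.3375,.087,.2)
p=ctrl.get_state()["eef_pos"]
floor(p[:2],p[2]-.065,p[2]-.035,("wrist",))
E
```

```text
t 44.05 pos [ 0.5215 -0.3376  0.0871] yaw 0.2 shift [-0.0003 -0.0001  0.0001] turn [-0.0007  0.0001  0.    ] F [-4.5  2.3  6.7] T [0.61 0.65 0.01] open 0.786 ff 53.3
wrist floor 4230 slopes x,y deg [-0.02 -0.16] z 0.0363 y range -0.014 0.014
```

Seated (floor at 0.0363, level). I release and check.

Call:
carry_out:
  deltas: [0,0,-0.001,0,0,0,0,0,-0.001,0,0,0]

```text
time: 44.35
eef_pos: [0.5215, -0.3377, 0.0872]
tcp_rot: [1.0, 0.002, 0.0, 0.0]
contact_force: [-2.5, 0.9, 2.2]
opening: 0.784
finger_force: 52.5
```

Call:
carry_out:
  deltas: [0,0,0,0,0,0,0,0,0,0,0,0,0,0,0,0,0,0,0,0,0,0,0,0]
  grip: 100

```text
time: 44.85
eef_pos: [0.5217, -0.3376, 0.087]
tcp_rot: [1.0, 0.002, 0.001, -0.0]
contact_force: [0.1, -0.2, -0.4]
opening: 0.997
finger_force: 0.0
```

Call:
carry_out:
  deltas: [0,0,-0.015,0.0,0,0,0,0,-0.03,0.0,0,0,0,0,-0.08,0,0,0,0,0,-0.14,0,0,0,-0.04,-0.02,-0.19,0,0,0]

```text
time: 45.48
eef_pos: [0.4853, -0.3202, 0.2784]
tcp_rot: [1.0, 0.002, 0.003, 0.002]
contact_force: [-0.8, -0.3, 0.7]
opening: 1.005
finger_force: 0.0
```

```bash
python3 - <<'E'
from fit import *
go(.45,-.3,.3,0)
floor((.5212,-.3375),.02,.05,("wrist",))
rim((.5212,-.3375),.122,("wrist","scene"))
im,d,K,k1,T=cam("scene"); save(im,"s9"); P=cloud(d,K,k1,T)
Q=sel(P,(.65,.088),.06,.15,.25); print("brush",len(Q),rect(Q),Q[:,2].max().round(3))
E
```

```text
t 45.48 pos [ 0.4853 -0.3202  0.2784] yaw 0.22 shift [-0.0351 -0.0203 -0.0218] turn [ 0.004  -0.0052  0.0038] F [-0.8 -0.3  0.7] T [ 0.   -0.01 -0.  ] open 1.005 ff 0.0
wrist floor 1402 slopes x,y deg [ 0.44 -0.14] z 0.0364 y range -0.014 0.014
wrist (array([ 523.1, -336.3]), 109.3, 68.2, 0.1) +y 0.123 -y 0.1229 +x 0.123 -x 0.1226
scene (array([ 521.1, -334.4]), 109.5, 76.5, 1.1) +y 0.1215 -y 0.1214 +x 0.121 -x 0.122
brush 157 (array([647.6,  89.5]), 18.6, 17.5, -77.1) 0.193
```

View pics/s9.png

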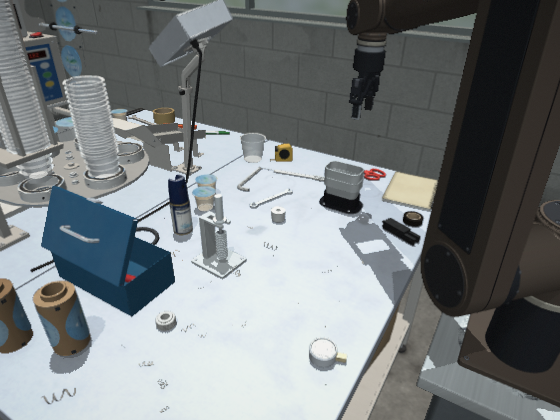

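The picture shows both pots nested upright in the dock at (343,185), the brush upright in its rest at (220,215), and the nut at (165,320) and foot at (278,215) undisturbed. I hand the job in.

```bash
python3 -c "
from plant import ctrl
print(ctrl.sign_off())"
```

```text
the job is handed in; nothing more can be done
None
```

The job is handed in: two pots were there, and I brushed each twice to the bottom, left to right, hung the brush back upright in its rest, and nested both pots level in the storage base, with the nut and foot left where they were.

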